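# Sort slide boxes by weight and put the pipette away

### The arm

A 6-joint arm with a two-finger parallel gripper is mounted at the origin on the work surface. World frame = base frame: x ahead of the robot, y to its left, z up, the work surface at z = 0. Lengths are in mm, angles in rad, forces in N, time in s.
With the tool pointing down it reaches from about 350 to 775 mm from the base axis. Payload 7.3 kg.
Tool frame: the origin (TCP) lies midway between the tips of the shut fingers; the grasp point (between the pads) lies 19 mm behind it; x points along the fingers, y is the direction in which the jaws open and shut, and the axes are right-handed (so a half turn about x gives the same grasp; the last joint's range is limited). The gripper opens to 92 mm and grips with 3 to 60 N. Pads are 19 mm wide; open, the fingers measure 130 mm over their backs; the gripper's body (75 mm by 190 mm) begins 47 mm behind the grasp point.
Start: joints at [-1.312, 0.342, 1.524, -0, 1.275, -0.146], TCP at [206.787, -482.581, 226.741] pointing down, gripper open.
Joint ranges: [-2.53, 2.53], [-0.77, 2.02], [0.04, 2.7], [-1, 4.14], [0.28, 2.66], [-3.11, 3.11]. Speed limits (rad/s): [2.57, 2.57, 3.14, 3.14, 3.14, 3.14].

### API

Orientations are given as [roll, pitch, yaw] about the fixed x, y, z axes, in that order (R = Rz(yaw) Ry(pitch) Rx(roll)).
In Python, from plant import bot gives the robot as it stands. The module is installed in compiled form; this text tells all that it offers.
- The arm moves only by the shell command python3 -m handwheel 'ROWS' [OPENING]. ROWS is JSON, a list that holds one entry, the list of rows, each a list of 4 numbers: the shift along the tool's x, y, z in cm, then the turn about the tool's x in rad. A call has 1 to 8 rows; each row shifts and turns the commanded pose from where the row before left it, along the tool's axes as they then stand; what a row does not reach is not made up. A row lasts 1/12 s, in which the tool goes at most 41.7 mm and 7.16 degrees, less where a joint would pass 70% of its speed; a pose out of reach is approached as far as the arm can. A call is refused whole if a number of a shift passes 4.17 or a number of a turn 0.125, either way. A call with a gripper value outside its range is refused whole. OPENING is the opening, from 0 (shut) to 1 (fully open), set as the call begins (- or left out, the last holds). The fingers move at their own pace and stop on an object; the grip force is fixed at half the most. Time passes only in rows, so rows that do not move let the fingers close. It gives the time, the measured TCP pose, the force and the opening at its end, in the units of the state.
- bot.get_obs(): the state, without advancing time (a new reading comes with each control period).
- bot.capture(name): name is "scene" or "top" or "wrist"; returns (picture, depth): 480x640x3 uint8, red, green, blue; 480x640 float32, mm along the optical axis (not along the pixel's ray), 0 where there is no reading.
- bot.camera_model(name): a dict with "fx", "fy", "cx", "cy" (pixels), "position" and "rotation" of the camera in the world. Camera axes: x right, y down, z forward; pixel columns grow to the right and rows downward; lengths in mm; the calibration is good to about 2 mm. A picture is of the moment at which its call begins: read the wrist's pose just before it. camera_model takes no time and is no camera call; for the wrist camera it gives the pose at the moment of the call.
- bot.close_job(): hands the job in, once; it reports no verdict.
Trained networks look in the newest picture that a camera, given by its name, has taken for a name from the list of things; names that differ only in an ending like _2 or _b are one class to them, and where a whole thing is asked for, a point or a joint stands for the part that bears it (a point fixed in the world has none). Each returns a list of dicts, best first, with "conf" (0 to 1); they miss things now and then, are a little off and sometimes report something else, mostly with a low value. They report only what shows in the picture. A call takes as long as a camera call.
- bot.find_in(camera, label): "bbox" ([left, top, width, height] in pixels, round what is visible of it).
- bot.spot_point(camera, label): "point" ([column, row] in pixels: a listed point, or the origin of a listed thing).
The state is a dict: "time": time; "joint_positions": joint angles; "dq": joint speeds; "tau": joint torques, N m; "tool_pos": TCP position; "tcp_rot": TCP orientation; "contact_force": force on the tool from outside, world axes, zero at the start; "moment": the same for the moment, N m; "grip_width": finger opening in mm.
Only numpy, scipy, OpenCV 4.12 (cv2) and the standard library are available. Lean on these libraries where they do the work, as an engineer would, in place of code of your own. Each camera call takes 0.05 s, during which the arm holds its last target.

### The job

Clear the sloping stand under the lamp bar: the slide boxes look alike, so feel each one's weight, and lay those over 250 g (well stocked) in the green tray and the lighter ones in the yellow tray, and lay the pipette in the red tray. Set everything down gently, lid up and flat on the tray floor, dropping nothing, and leave the jar, dish and beaker where they are.

Things in the scene. Friction and masses are not known exactly. Their poses are not given: they have to be found in the camera images.
- stand: Grey sloping stand, fixed, 320 mm wide (its y). Origin: centre of its footprint; x points to the robot, up the slope. Its board rises at 30 degrees for 200 mm from a lip (16 mm high) at x = -90, z = 30 mm. Three places at y = -100, 0, 100 mm (+-6) hold the boxes and the pipette in any order, origins 60 mm up the slope from the lip
- lamp (a point): Centre of the stand's white lamp bar, fixed, 24 x 24 mm in section, 320 mm long along the stand's y, at x = -62, z = 245 mm of the stand, over the places: no room to come straight down. Grasp from the far side with the tool tilted some 30 degrees, square to the board (fingertips towards the robot), and draw back the same way
- box_a: Closed slide box, one of two alike: blue, white lid with paper label, 100 x 40 x 56 mm (its x, y, z). Origin: centre of underside; x along its length, z out of its lid. Its load is hidden: it weighs 70 to 430 g, only lifting it tells. At the start it lies on the stand in any of the three places, low end at the lip, x up the slope
- box_b: Closed slide box, one of two alike: blue, white lid with paper label, 100 x 40 x 56 mm (its x, y, z). Origin: centre of underside; x along its length, z out of its lid. Its load is hidden: it weighs 70 to 430 g, only lifting it tells. At the start it lies on the stand in any of the three places, low end at the lip, x up the slope
- pipette: Mini pipette, 120 mm long, 26 wide: black body 30 mm thick (x = -45 to 33 mm), 22 mm yellow knob at its -x end, white nose at +x; 60 to 130 g. Origin: on its flat underside at mid-length; x to the nose, z up. At the start it lies on the stand in any of the three places, knob at the lip, nose up the slope
- tray_green: Green tray, fixed, open on top, outer 190 x 140 x 20 mm (its x, y, z), walls and floor 4 mm thick. Origin: centre of its underside (inner floor 4 mm above it); x along its length. Room for two slide boxes side by side, each laid across it, about 80 mm apart. Stands left or right of the stand
- tray_yellow: Yellow tray, fixed, open on top, outer 190 x 140 x 20 mm (its x, y, z), walls and floor 4 mm thick. Origin: centre of its underside (inner floor 4 mm above it); x along its length. Room for two slide boxes side by side, each laid across it, about 80 mm apart. Stands left or right of the stand
- tray_red: Red tray, fixed, open on top, outer 160 x 130 x 20 mm (its x, y, z), walls and floor 4 mm thick, beyond the stand. Origin: centre of its underside (inner floor 4 mm above it); x along its length, away from the robot
- jar: Bystander: loose amber jar, 56 mm across, 85 mm high. Origin: centre of its underside
- dish: Bystander: loose open glass dish, 90 mm across, 18 mm high. Origin: centre of its underside
- beaker: Bystander: loose glass beaker, 70 mm across, 90 mm high. Origin: centre of its underside

How it is judged (in metres and radians):
At the end, for the whole second after the job is handed in: Every slide box lies flat (within 8 degrees), lid up, at rest on its tray's floor: over 250 g in green, lighter in yellow (210 to 290 g passes in either), pressing on it with its own weight only. The pipette lies flat, underside down, at rest on the red tray's floor (angle between each of box_a, box_b, pipette's own z axis and vertical below 0.15 rad and linear speed of each of box_a, box_b, pipette below 0.02 m/s and ((x of box_a in the frame of tray_green between -0.085 and 0.085 m and y of box_a in the frame of tray_green between -0.062 and 0.062 m and z of box_a in the frame of tray_green between 0 and 0.008 m and contact force between box_a and tray_green above 2.0601 N) or (x of box_a in the frame of tray_yellow between -0.085 and 0.085 m and y of box_a in the frame of tray_yellow between -0.062 and 0.062 m and z of box_a in the frame of tray_yellow between 0 and 0.008 m and contact force between box_a and tray_yellow below 2.8449 N)) and ((x of box_b in the frame of tray_green between -0.085 and 0.085 m and y of box_b in the frame of tray_green between -0.062 and 0.062 m and z of box_b in the frame of tray_green between 0 and 0.008 m and contact force between box_b and tray_green above 2.0601 N) or (x of box_b in the frame of tray_yellow between -0.085 and 0.085 m and y of box_b in the frame of tray_yellow between -0.062 and 0.062 m and z of box_b in the frame of tray_yellow between 0 and 0.008 m and contact force between box_b and tray_yellow below 2.8449 N)) and x of pipette in the frame of tray_red between -0.07 and 0.07 m and y of pipette in the frame of tray_red between -0.058 and 0.058 m and z of pipette in the frame of tray_red between 0 and 0.008 m); the robot touches nothing.
It fails at once if the jar, dish or beaker is pushed more than 30 mm from its place (distance of any of jar, dish, beaker from where it was at the start of the episode above 0.03 m).
It fails at once if a box or the pipette is dropped: it falls faster than 0.7 m/s with no finger on it (some 25 mm) ((linear speed of box_a above 0.7 m/s and contact force between box_a and the fingers below 0.05 N) or (linear speed of box_b above 0.7 m/s and contact force between box_b and the fingers below 0.05 N) or (linear speed of pipette above 0.7 m/s and contact force between pipette and the fingers below 0.05 N)).
It also fails if it takes over 72 s, if anything falls off the work surface, if the arm or the gripper's body presses on something with over 40 N, if the wrist force passes 120 N, or if a joint passes its speed limit or range.

## Working session

There is one attempt and no reset: what is moved stays moved. The work goes in short steps, Python scripts to look and compute and a shell command to move; the robot and the scene stay as the last step left them, time stands still between calls to the robot, and variables do not carry over. Pictures are saved under pics/ and viewed, and the job is handed in when it is done.

```bash
mkdir -p pics; ls
cat > h.py <<'E'
import numpy as np, cv2
from plant import bot
from scipy.spatial.transform import Rotation as R
def cap(n,f):
    m=bot.camera_model(n); p,d=bot.capture(n); cv2.imwrite('pics/'+f,p[:,:,::-1]); np.savez(f'{n}.npz',p=p,d=d); return m,p,d
def w(m,u,v,z):
    P=np.array([(u-m['cx'])/m['fx']*z,(v-m['cy'])/m['fy']*z,z]); return np.array(m['rotation'])@P+np.array(m['position'])
def cloud(m,d):
    v,u=np.mgrid[:480,:640]; P=np.stack([(u-m['cx'])/m['fx']*d,(v-m['cy'])/m['fy']*d,d],-1)
    return P@np.array(m['rotation']).T+np.array(m['position'])
E
python3 - <<'E'
from h import *
print(bot.get_obs())
for n in ['top','scene']:
    m,p,d=cap(n,n+'0.png'); print(n,m)
    for l in ['stand','box_a','pipette','tray_green','tray_yellow','tray_red','jar','dish','beaker'] if n=='top' else ['box_a','pipette','lamp']:
        r=bot.spot_point(n,l)
        for q in r[:3]:
            u,v=q['point']; z=d[min(479,int(v)),min(639,int(u))]; print(l,round(q['conf'],2),u,v,w(m,u,v,z).round())
E
```

```text
pics
{'time': 0.0, 'joint_positions': array([-1.31200076e+00,  3.42727943e-01,  1.52501357e+00, -9.66144847e-06,
        1.27539343e+00, -1.46011423e-01]), 'dq': array([ 8.81410391e-04,  2.84733946e-04, -9.99047909e-07, -2.13815812e-03,
        3.27173335e-04, -6.86947119e-04]), 'tau': array([-2.71309573e-04, -4.31241453e+01, -2.44221890e+01,  7.17856502e-02,
        5.59134583e-02, -1.18018629e-04]), 'tool_pos': array([ 206.67423978, -482.16798836,  226.04345497]), 'tcp_rot': array([-1.71081765,  1.569254  ,  1.83558481]), 'contact_force': array([-0.34745774, -0.08556383,  0.74746718]), 'moment': array([ 0.03209   ,  0.04089218, -0.03873224]), 'grip_width': 91.90651766160644}
top {'fx': 492.00294510016244, 'fy': 492.00294510016244, 'cx': 319.37872016860143, 'cy': 239.49704724466915, 'position': array([ 402.70783254,   -3.28073057, 1170.36323851]), 'rotation': array([-2.94849501,  0.00507626, -1.595441  ])}
stand 0.96 308.4 308.4 [-1210. -1616.  -442.]
box_a 0.92 349.1 283.7 [-1464. -1870.  -696.]
box_a 0.8 266.5 293.9 [ -928. -1334.  -160.]
box_a 0.33 167.6 309.4 [-388. -794.  380.]
[... 270 characters left out ...]
-2255. -2661. -1487.]
dish 0.68 401.8 227.9 [-2092. -2498. -1324.]
beaker 0.72 189.8 206.3 [-514. -920.  253.]
beaker 0.59 484.8 288.0 [-2604. -3010. -1836.]
beaker 0.24 402.0 229.0 [-2086. -2492. -1319.]
scene {'fx': 501.17340968969273, 'fy': 501.17340968969273, 'cx': 320.3919442245923, 'cy': 245.85333395446352, 'position': array([1335.06792957, -178.45996342, 1087.82320406]), 'rotation': array([-2.45126194,  0.00927228,  1.31539359])}
box_a 0.62 284.5 257.1 [3218. 1704. 2971.]
box_a 0.62 356.6 235.5 [2817. 1304. 2570.]
pipette 0.96 316.8 245.8 [3085. 1571. 2838.]
pipette 0.43 354.9 236.0 [2823. 1310. 2576.]
lamp 0.65 317.2 198.7 [2887. 1374. 2640.]
lamp 0.23 284.9 255.1 [3215. 1701. 2967.]
```

```bash
sed -i "s/np.array(m\['rotation'\])/Rm(m)/g" h.py
cat >> h.py <<'E'
def Rm(m): return R.from_euler('xyz',m['rotation']).as_matrix()
E
python3 - <<'E'
from h import *
pts={'top':dict(stand=(308.4,308.4),b1=(349.1,283.7),b2=(266.5,293.9),green=(485.9,286.7),yel=(165.9,309.6),red=(296.6,222.8),jar=(444.2,200.7),dish=(401.8,227.9),beaker=(189.8,206.3)),'scene':dict(b1=(284.5,257.1),b2=(356.6,235.5),pip=(316.8,245.8),lamp=(317.2,198.7))}
for n in pts:
    m=bot.camera_model(n); z=np.load(n+'.npz'); C=cloud(m,z['d'])
    for k,(u,v) in pts[n].items(): print(n,k,C[int(v),int(u)].round())
    if n=='top':
        h=cv2.cvtColor(z['p'],cv2.COLOR_RGB2HSV)
        for nm,lo,hi in [('green',45,85),('yellow',20,34),('red',170,180)]:
            M=(h[...,0]>=lo)&(h[...,0]<=hi)&(h[...,1]>110)&(h[...,2]>50)
            M=cv2.morphologyEx(M.astype(np.uint8),cv2.MORPH_OPEN,np.ones((3,3)))
            nn,lab,st,_=cv2.connectedComponentsWithStats(M)
            i=1+st[1:,4].argmax(); P=C[(lab==i)]; P=P[(P[:,2]<40)&(P[:,2]>-10)]
            r=cv2.minAreaRect(P[:,:2].astype(np.float32)); print(nm,st[i],r,np.percentile(P[:,2],[5,50,95]).round(1))
E
```

```text
top stand [462.  25. 107.]
top b1 [512. -64. 119.]
top b2 [494. 113. 127.]
top green [ 508. -391.    8.]
top yel [474. 365.   3.]
top red [675.  53.   5.]
top jar [ 703. -292.   74.]
top dish [ 657. -202.    4.]
top beaker [700. 292.  88.]
green [ 455  243   61   85 4476] ((510.39935302734375, -391.566162109375), (138.44216918945312, 186.8518524169922), 81.85001373291016) [ 1.1  4.8 17.9]
yellow [ 131  268   69   85 5051] ((471.85821533203125, 360.14398193359375), (142.08065795898438, 190.97335815429688), 85.68306732177734) [ 1.1  5.1 20.4]Traceback (most recent call last):
  File "<stdin>", line 12, in <module>
ValueError: attempt to get argmax of an empty sequence
```

View pics/top0.png

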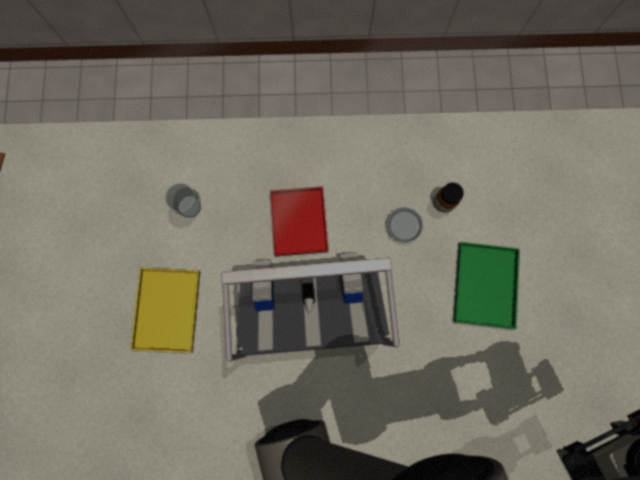

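View pics/scene0.png

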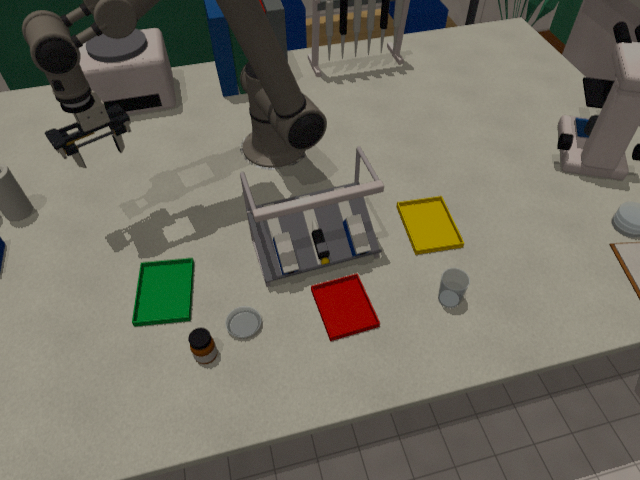

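```bash
python3 -m handwheel '[[[0,0,0,0.12],[0,0,0,0]]]'; python3 -m handwheel '[[[0,1,0,0],[0,0,0,0]]]' -;  python3 - <<'E'
from h import *
o=bot.get_obs(); print(o); print(R.from_euler('xyz',o['tcp_rot']).as_matrix().round(3))
E
python3 -m handwheel --help | head -30
```

```text
time: 0.87
tool_pos: [206.8, -482.6, 226.8]
tcp_rot: [1.851, 1.571, -1.01]
contact_force: [-0.2, -0.6, 0.1]
grip_width: 91.8
time: 1.03
tool_pos: [209.8, -493.2, 226.8]
tcp_rot: [1.511, 1.57, -1.343]
contact_force: [0.0, 0.9, 1.2]
grip_width: 91.7
{'time': 1.0333, 'joint_positions': array([-1.31163916e+00,  3.61349452e-01,  1.49494629e+00, -3.92085623e-05,
        1.28408135e+00, -2.83943182e-02]), 'dq': array([ 0.00032131, -0.01229968,  0.03078827, -0.00126345,  0.00312123,
        0.00710987]), 'tau': array([ 2.24139998e-01, -4.39395583e+01, -2.44371718e+01,  1.06098081e-01,
        1.99470716e-01,  4.13241761e-02]), 'tool_pos': array([ 209.7824333 , -493.19460524,  226.80212052]), 'tcp_rot': array([ 1.51146185,  1.56958019, -1.34256825]), 'contact_force': array([0.02653421, 0.90678737, 1.19639606]), 'moment': array([0.0167582 , 0.02266758, 0.02927929]), 'grip_width': 91.72139918193004}
[[ 0.     0.284 -0.959]
 [-0.001 -0.959 -0.284]
 [-1.     0.001  0.   ]]invalid input: not JSON, or not a number
```

Run:
```python
from h import *
for n in ['scene','top']:
    m=bot.camera_model(n); z=np.load(n+'.npz'); C=cloud(m,z['d']); ok=z['d']>0
    P=C[ok]; P=P[P[:,2]>40]
    # height map 100mm cells
    H={}
    for x in range(-900,1000,100):
        row=[]
        for y in range(-900,1000,100):
            s=P[(P[:,0]>=x)&(P[:,0]<x+100)&(P[:,1]>=y)&(P[:,1]<y+100)]
            row.append(f"{int(s[:,2].max()):4d}" if len(s)>3 else '   .')
        print(x,' '.join(row))
    print()
```

```text
-900  235  227  213  199   95  159  164  152    .    .    .    .    .    .    .    .    .    .    .
-800    .    .    .    .    .    .    .    .    .    .    .    .    .    .    .    .    .    .    .
-700    .    .    .    .    .    .    .    .    .    .    .    .    .    .    .    .    .    .    .
-600    .    .    .    .    .  204    .  266    .    .    .    .    .    .    .    .    .    .    .
-500    .    .    .  226  225  225    .  305  303  301    .  263    .    .  210    .    .    .    .
-400    .    .    .  224  226  226    .  305  304  305  305  298  292  281  272    .    .    .    .
-300    .    .    .  197  193  200    .    .    .    .    .    .    .    .    .    .    .    .    .
-200    .    .    .    .    .    .    .    .    .    .    .    .    .    .    .    .    .    .    .
-100    .    .    .    .    .    .    .    .  305    .    .    .    .    .    .    .    .    .    .
0    .  165    .    .    .    .    .    .  303  105    .    .    .    .    .    .    .    .    .
100  106  164    .  591  593  595  604    .  280  387    .    .    .    .    .    .    .    .  342
200 
[... 1976 characters left out ...]
 .    .
300    .    .    .    .    .    .    .  254  132  135  255    .    .    .    .    .    .    .    .
400    .    .    .    .    .    .    .  255  133  124  255    .    .    .    .    .    .    .    .
500    .    .    .    .    .    .    .  262  262  263  262    .    .    .    .    .    .    .    .
600    .    .    .    .    .   89   89    .    .    .    .   93   93    .    .    .    .    .    .
700    .    .    .    .    .   91   91    .    .    .    .   94   94    .    .    .    .    .    .
800    .    .    .    .    .    .    .    .    .    .    .    .    .    .    .    .    .    .    .
900    .    .    .    .    .    .    .    .    .    .    .    .    .    .    .    .    .    .    .
```

Run:
```python
from h import *
m=bot.camera_model('top'); z=np.load('top.npz'); C=cloud(m,z['d'])
P=C.reshape(-1,3); c=z['p'].reshape(-1,3).astype(int)
s=P[(P[:,2]>225)&(P[:,2]<275)&(P[:,0]>300)&(P[:,0]<620)&(abs(P[:,1])<260)]
s2=s[s[:,0]>480]; print('lamp',cv2.minAreaRect(s2[:,:2].astype(np.float32)), s2.mean(0),len(s2),s2[:,1].min(),s2[:,1].max())
for x in range(330,560,20):
    q=P[(P[:,0]>=x)&(P[:,0]<x+20)&(P[:,2]>60)&(P[:,2]<300)]
    for lo,hi in((-230,-120),(120,230)):
        k=q[(q[:,1]>lo)&(q[:,1]<hi)&(q[:,2]>140)]
        if len(k): print(x,lo,k[:,1].min().round(),k[:,1].max().round(),np.percentile(k[:,2],[5,50,95]).round())
# red tray
r=C[(z['p'][...,0]>110)&(z['p'][...,1]<60)&(z['p'][...,2]<60)&(C[...,0]>560)&(C[...,0]<800)&(abs(C[...,1])<150)]
print('red',cv2.minAreaRect(r[:,:2].astype(np.float32)),len(r))
# box tops
img=z['p'][170:380,110:540]; cv2.imwrite('pics/crop.png',cv2.resize(img[:,:,::-1],None,fx=1.86,fy=1.86,interpolation=cv2.INTER_CUBIC))
z=np.load('scene.npz')
img=z['p'][140:350,200:420]; cv2.imwrite('pics/crops.png',cv2.resize(img[:,:,::-1],None,fx=2.8,fy=2.8,interpolation=cv2.INTER_CUBIC))
```

```text
lamp ((511.89923095703125, 22.13592529296875), (62.735069274902344, 321.97998046875), 0.20123417675495148) [520.30111857  19.38163889 255.98633224] 2530 -138.94151908058052 183.12594121239445
350 120 162.0 173.0 [155. 233. 252.]
370 -230 -145.0 -133.0 [153. 245. 252.]
370 120 163.0 175.0 [163. 250. 253.]
390 -230 -143.0 -132.0 [187. 250. 253.]
390 120 164.0 175.0 [247. 250. 253.]
410 -230 -142.0 -131.0 [246. 250. 253.]
410 120 166.0 177.0 [248. 250. 253.]
430 -230 -142.0 -130.0 [246. 250. 254.]
430 120 166.0 177.0 [246. 250. 253.]
450 -230 -140.0 -128.0 [247. 250. 253.]
450 120 168.0 180.0 [246. 250. 254.]
470 -230 -140.0 -127.0 [246. 251. 252.]
470 120 168.0 180.0 [247. 250. 253.]
490 -230 -138.0 -126.0 [248. 251. 254.]
490 120 120.0 182.0 [243. 255. 259.]
510 -230 -137.0 -120.0 [248. 254. 259.]
510 120 120.0 183.0 [255. 258. 260.]
530 -230 -136.0 -121.0 [254. 257. 260.]
red ((676.6715698242188, 45.8197021484375), (157.76931762695312, 126.39704895019531), 2.9870455265045166) 3026
```

View pics/crops.png

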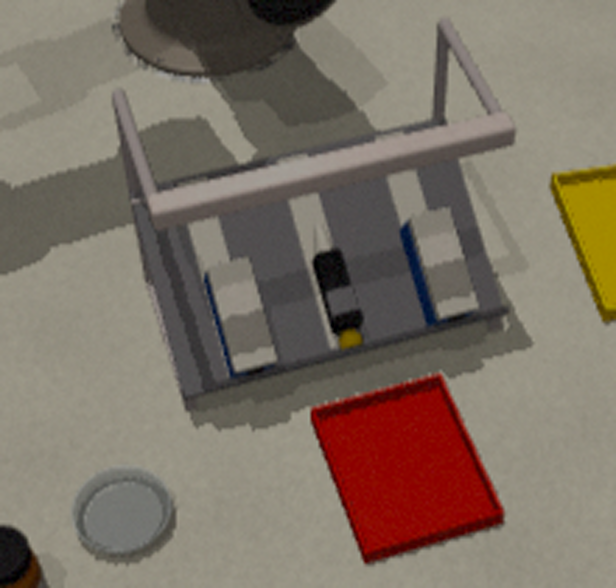

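Run:
```python
from h import *
m=bot.camera_model('top'); z=np.load('top.npz'); C=cloud(m,z['d'])
P=C.reshape(-1,3)
s=P[(P[:,2]>253)&(P[:,2]<275)&(P[:,0]>480)&(P[:,0]<620)&(abs(P[:,1])<260)]
print('lamp',cv2.minAreaRect(s[:,:2].astype(np.float32)), s.mean(0),len(s))
s=s.astype(np.float32); c=np.polyfit(s[:,1],s[:,0],1); print('dx/dy',c)
```

```text
lamp ((513.5487670898438, 22.986831665039062), (53.31867599487305, 319.2685241699219), 1.3177223205566406) [523.01277896  22.86790345 257.31948167] 2151
dx/dy [-5.62536767e-02  5.24299183e+02]
```

```bash
python3 -m handwheel '[[[-4,0,0,0.12],[-4,0,0,0.12],[-4,0,4,0.05],[-4,0,4,0],[-4,0,4,0],[-4,0,4,0],[0,0,4,0],[0,0,4,0]]]'; python3 -c "
from plant import bot;o=bot.get_obs();print(o['joint_positions'],o['tool_pos'],o['tcp_rot'])"
```

```text
time: 1.7
tool_pos: [10.6, -492.5, 426.6]
tcp_rot: [1.455, 1.566, -1.688]
contact_force: [-0.6, -0.1, -1.0]
grip_width: 92.1
[-1.70509703e+00  2.06351741e-01  1.17364044e+00  7.63462804e-05
  1.75714562e+00 -1.32949343e-01] [  10.57290209 -492.51287774  426.61753725] [ 1.45467222  1.56634084 -1.68825749]
```

```bash
cat > st.py <<'E'
from h import *
np.set_printoptions(suppress=True)
o=bot.get_obs();print('t',o['time'],'j',o['joint_positions'].round(3),'p',o['tool_pos'].round(1),'F',o['contact_force'].round(1),'g',round(o['grip_width'],1))
M=R.from_euler('xyz',o['tcp_rot']).as_matrix();print(M.round(3).tolist())
E
python3 -m handwheel '[[[0,0,4,0],[0,0,4,0],[0,0,4,0],[0,0,4,0],[0,0,4,0],[0,0,4,0],[0,0,4,0],[0,0,4,0]]]' >/dev/null; python3 st.py; python3 -m handwheel '[[[0,0,4,0],[0,0,4,0],[0,0,4,0],[0,0,4,0],[0,0,4,0],[0,0,0,0]]]' >/dev/null; python3 st.py
```

```text
t 2.3667 j [-2.267  0.398  0.911  0.     1.832 -0.693] p [-310.  -490.3  424.6] F [0.1 0.1 1.3] g 91.9
[[0.0, -0.003, -1.0], [-0.0, -1.0, 0.003], [-1.0, 0.0, -0.0]]
t 2.8667 j [-2.485  0.772  0.273 -0.001  2.102 -0.905] p [-510.5 -489.6  417.5] F [-0.9  0.1 -2.8] g 91.7
[[0.004, -0.009, -1.0], [0.004, -1.0, 0.009], [-1.0, -0.004, -0.004]]
```

```bash
python3 -m handwheel '[[[0,0,3,0],[0,0,3,0],[0,0,3,0],[0,0,0,0]]]' >/dev/null; python3 st.py; python3 -m handwheel '[[[0,0,3,0],[0,0,3,0],[0,0,3,0],[0,0,3,0],[0,0,0,0]]]' >/dev/null; python3 st.py
```

```text
t 3.2 j [-2.53   0.903  0.041 -0.009  2.182 -0.961] p [-561.3 -483.7  403.4] F [0.1 0.4 0.3] g 92.0
[[-0.018, -0.004, -1.0], [-0.003, -1.0, 0.004], [-1.0, 0.003, 0.018]]
t 3.6167 j [-2.53   0.947  0.039 -0.063  2.084 -0.987] p [-601.1 -493.6  372.7] F [-0.2  0.5 -1.3] g 91.6
[[-0.09, -0.006, -0.996], [0.004, -1.0, 0.005], [-0.996, -0.004, 0.09]]
```

```bash
python3 -c "
from plant import bot;o=bot.get_obs();print(o['joint_positions'].tolist())"; python3 -m handwheel '[[[0,0,0,0],[0,0,0,0]]]' >/dev/null; python3 st.py;python3 -c "
from plant import bot;o=bot.get_obs();print(o['joint_positions'].tolist())"
```

```text
[-2.5299370484302117, 0.9467475813350609, 0.03906617399864228, -0.06311894584985506, 2.083819062359557, -0.9867556542530725]
t 3.7833 j [-2.53   0.944  0.037 -0.062  2.087 -0.986] p [-600.1 -493.4  375.7] F [-0.1 -0.2 -0.4] g 91.5
[[-0.091, -0.005, -0.996], [0.002, -1.0, 0.005], [-0.996, -0.001, 0.091]]
[-2.5298711123409916, 0.9439556884081838, 0.03655603716958467, -0.061905542303635326, 2.086642118907069, -0.9862309852608537]
```

```bash
python3 -m handwheel '[[[-2.3,0,3.4,0],[-2.3,0,3.4,0],[-2.3,0,3.4,0],[-2.3,0,3.4,0]]]' >/dev/null; python3 st.py;  python3 -m handwheel '[[[-1.5,0,3.8,0],[-1.5,0,3.8,0],[-1.5,0,3.8,0],[-1.5,0,3.8,0]]]' >/dev/null; python3 st.py
```

```text
t 4.1167 j [-2.53   0.89   0.036 -0.119  2.046 -1.018] p [-611.8 -481.3  420.4] F [ 1.5 -0.1  0.4] g 92.1
[[-0.196, -0.004, -0.981], [-0.008, -1.0, 0.006], [-0.981, 0.009, 0.196]]
t 4.45 j [-2.53   0.869  0.037 -0.176  1.975 -1.045] p [-635.  -475.9  443.2] F [-0.8  0.1  0.2] g 91.6
[[-0.296, -0.003, -0.955], [-0.01, -1.0, 0.006], [-0.955, 0.012, 0.296]]
```

```bash
python3 -m handwheel '[[[-0.8,0,4,0],[-0.8,0,4,0],[-0.8,0,4,0],[-0.8,0,4,0]]]' >/dev/null; python3 st.py;  python3 -m handwheel '[[[-0.5,0.2,4,0],[-0.5,0.2,4,0],[-0.5,0.2,4,0],[-0.5,0.2,4,0]]]' >/dev/null; python3 st.py
```

```text
t 4.7833 j [-2.53   0.864  0.038 -0.232  1.886 -1.066] p [-664.8 -474.5  458.2] F [-0.3 -0.1 -0.8] g 91.7
[[-0.396, -0.003, -0.918], [-0.01, -1.0, 0.007], [-0.918, 0.012, 0.396]]
t 5.1167 j [-2.53   0.859  0.037 -0.28   1.794 -1.08 ] p [-693.  -474.7  477.5] F [-0.6 -1.1 -0.8] g 91.6
[[-0.492, 0.0, -0.87], [-0.016, -1.0, 0.009], [-0.87, 0.019, 0.492]]
```

```bash
python3 -m handwheel '[[[-1.9,0,-3.5,0],[-1.9,0,-3.5,0],[-1.9,0,-3.5,0],[-1.9,0,-3.5,0],[-1.9,0,-3.5,0],[-1.9,0,-3.5,0],[-1.9,0,-3.5,0],[-1.9,0,-3.5,0]]]' >/dev/null; python3 st.py;  python3 -m handwheel '[[[-1.9,0,-3.5,0],[-1.9,0,-3.5,0],[-1.9,0,-3.5,0],[-1.9,0,-3.5,0],[-1.9,0,-3.5,0],[-1.9,0,-3.5,0],[-1.9,0,-3.5,0],[-1.9,0,-3.5,0]]]'  >/dev/null; python3 st.py
```

```text
t 5.7833 j [-2.194  0.292  1.038 -0.402  1.486 -0.65 ] p [-401.4 -476.5  476.1] F [ 0.9 -0.2 -0. ] g 91.7
[[-0.492, -0.001, -0.87], [-0.017, -1.0, 0.01], [-0.87, 0.019, 0.492]]
t 6.45 j [-1.577  0.178  1.2   -0.52   1.718 -0.09 ] p [ -82.9 -477.1  471.2] F [ 0.2 -1.7 -0.6] g 91.7
[[-0.491, -0.0, -0.871], [-0.018, -1.0, 0.01], [-0.871, 0.021, 0.491]]
```

```bash
python3 -m handwheel '[[[-1.9,0,-3.5,0],[-1.9,0,-3.5,0],[-1.9,0,-3.5,0],[-1.9,0,-3.5,0],[-1.9,0,-3.5,0],[-1.9,0,-3.5,0],[-1.9,0,-3.5,0],[-1.9,0,-3.5,0]]]' >/dev/null; python3 st.py;  python3 -m handwheel '[[[-1.4,-2.8,-2.5,0],[-1.4,-2.8,-2.5,0],[-1.4,-2.8,-2.5,0],[-1.4,-2.8,-2.5,0],[-1,-2.8,-2.9,0],[-1,-2.8,-2.9,0],[-1,-2.8,-2.9,0],[-1,-2.8,-2.9,0]]]'  >/dev/null; python3 st.py
```

```text
t 7.1167 j [-1.003  0.478  0.785 -0.511  2.096  0.362] p [ 235.9 -477.6  466. ] F [ 0.1 -0.9  0.8] g 92.0
[[-0.49, -0.0, -0.872], [-0.018, -1.0, 0.01], [-0.871, 0.02, 0.49]]
t 7.7833 j [-0.49   0.625  0.605 -0.346  2.333  0.899] p [ 470.8 -253.1  439.3] F [ 0.9 -0.2 -0.1] g 92.1
[[-0.489, -0.0, -0.872], [-0.017, -1.0, 0.01], [-0.872, 0.02, 0.489]]
```

```bash
python3 -m handwheel '[[[0.9,-2.3,-2.85,0],[0.9,-2.3,-2.85,0],[0.9,-2.3,-2.85,0],[0.9,-2.3,-2.85,0],[0.9,-2.3,-2.85,0],[0.9,-2.3,-2.85,0],[0.9,-2.3,-2.85,0],[0.9,-2.3,-2.85,-0.06]]]'  >/dev/null; python3 st.py
python3 - <<'E'
from h import *
m,p,d=cap('wrist','w1.png'); print(m)
C=cloud(m,d); np.save('wc.npy',C)
for l in ['box_a','pipette']:
    for q in bot.spot_point('wrist',l)[:3]:
        u,v=q['point']; print(l,q['conf'],u,v,C[int(v)%480,int(u)%640].round())
E
```

```text
t 8.45 j [-0.182  0.933  0.481 -0.132  2.225  1.281] p [634.1 -72.9 260.3] F [-0.2  0.3  0.2] g 91.8
[[-0.489, 0.051, -0.871], [-0.016, -0.999, -0.05], [-0.872, -0.01, 0.489]]
{'fx': 354.80206779029754, 'fy': 354.80206779029754, 'cx': 317.4662988818244, 'cy': 231.34964468986644, 'position': array([770.50384696, -66.57350532, 366.0352512 ]), 'rotation': array([ 2.37531812,  0.00923356, -1.51898908])}
box_a 0.96 136.6 204.3 [535. 106.  93.]
box_a 0.71 314.1 207.5 [549. -72. 102.]
box_a 0.63 230.0 214.4 [518.  16.  83.]
pipette 0.79 228.1 213.9 [520.  18.  84.]
```

View pics/w1.png

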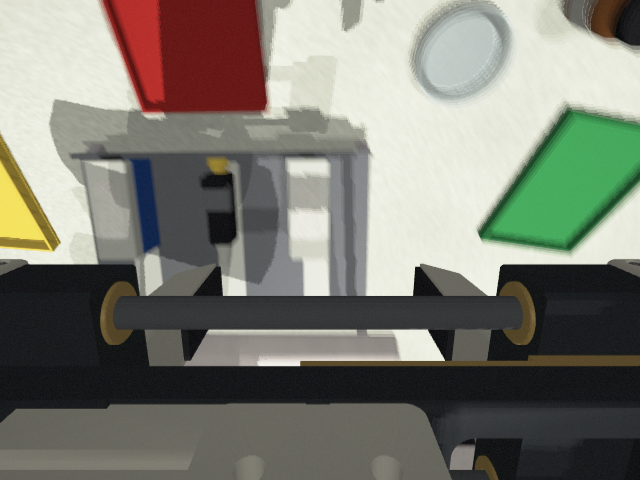

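```bash
cat >> h.py <<'E'
u=np.array([.9984,.0565,0]); ys=np.array([.0565,-.9984,0]); n=.5*u+np.array([0,0,.866]); s=.866*u-np.array([0,0,.5])
O=np.array([461.6,19.4,0]); B0=O+38*u+np.array([0,0,60.])
E
python3 - <<'E'
from h import *
C=np.load('wc.npy'); p=np.load('wrist.npz')['p']
D=C-B0; a=D@s; b=D@ys; c=D@n
M=(abs(a)<75)&(abs(b)<170)
print('board level', np.percentile(c[M&(abs(abs(b)-50)<15)&(a<30)],[10,50,90]).round(1))
for lo,hi in((-135,-65),(65,135)):
    k=M&(b>lo)&(b<hi)&(c>50)&(c<62); print('lid',k.sum(),'a',np.percentile(a[k],[1,50,99]).round(),'b',np.percentile(b[k],[1,50,99]).round(1),'c',np.median(c[k]).round(1))
    if k.sum()>5: print(cv2.minAreaRect(np.stack([a[k],b[k]],1).astype(np.float32)))
k=M&(abs(b)<40)&(c>15)&(c<60); print('pip',k.sum(),'a',np.percentile(a[k],[1,50,99]).round(),'b',np.percentile(b[k],[1,50,99]).round(1),'c',np.percentile(c[k],[5,50,98]).round(1))
m=cv2.minAreaRect(np.stack([a[k],b[k]],1).astype(np.float32)); print(m)
k=(a>45)&(a<80)&(abs(b)<150); print('lip',np.percentile(c[k],[50,98]))
k=(c>10)&(c<20)&(a>30)&(a<80)&(abs(b)<150); print('lip a',np.percentile(a[k],[1,50,99]))
E
```

```text
board level [  0.5 182.8 313.7]
lid 4288 a [-38.  13.  59.] b [-121.2  -99.8  -81.9] c 57.0
((10.006877899169922, -101.91390228271484), (41.31460189819336, 99.68869018554688), 89.73271942138672)
lid 4059 a [-37.  13.  59.] b [ 73.4  92.7 112.3] c 57.5
((10.60940170288086, 92.73681640625), (98.98076629638672, 39.944679260253906), 0.24877610802650452)
pip 2908 a [-55.  18.  65.] b [-34.   -1.6  34.6] c [16.7 30.3 41.6]
((3.141490936279297, 0.06685638427734375), (79.95426940917969, 126.0656967163086), 89.94291687011719)
lip [325.85645631 397.80267503]
lip a [33.19548136 63.14007208 66.3264552 ]
```

```bash
cat >> h.py <<'E'
def go(T):
    o=bot.get_obs(); M=R.from_euler('xyz',o['tcp_rot']).as_matrix(); D=(np.array(T)-o['tool_pos'])
    return (M.T@D/10).round(2)
E
python3 - <<'E'
from h import *
for nm,a,b in(('b1',10.3,92.7),('pip',0,0),('b2',10,-101.9)):
    W=B0+a*s+b*ys+n; T=W+9*n+10*s; print(nm,W.round(1),T.round(1))
T=B0+20.3*s+92.7*ys+10*n
for k in(200,100,0): print(k,(T+k*n).round(), go(T+k*n))
E
```

```text
b1 [514.2 -70.5  55.7] [527.3 -69.7  58.5]
pip [500.   21.6  60.9] [513.2  22.3  63.7]
b2 [502.9 123.8  55.9] [516.1 124.5  58.7]
200 [627. -64. 232.] [ 2.53 -0.79 -0.74]
100 [577. -67. 145.] [12.53 -0.68 -0.68]
0 [527. -70.  59.] [22.52 -0.56 -0.62]
```

```bash
python3 -m handwheel '[[[2,-0.55,-0.65,0],[4,0,0,0],[4,0,0,0],[4,0,0,0],[3,0,0,0],[0,0,0,0]]]'  >/dev/null; python3 st.py
python3 - <<'E'
from h import *
T=B0+20.3*s+92.7*ys+10*n; print(go(T))
m,p,d=cap('scene','s1.png'); cv2.imwrite('pics/s1.png',cv2.resize(p[100:350,180:450,::-1],None,fx=2.4,fy=2.4))
E
```

```text
t 9.1 j [-0.202  0.826  1.123 -0.114  1.703  1.331] p [550.  -71.2 107. ] F [-0.2 -0.   0.4] g 91.7
[[-0.499, 0.05, -0.865], [-0.014, -0.999, -0.049], [-0.867, -0.013, 0.499]]
[ 5.33 -0.19 -0.46]
```

View pics/s1.png

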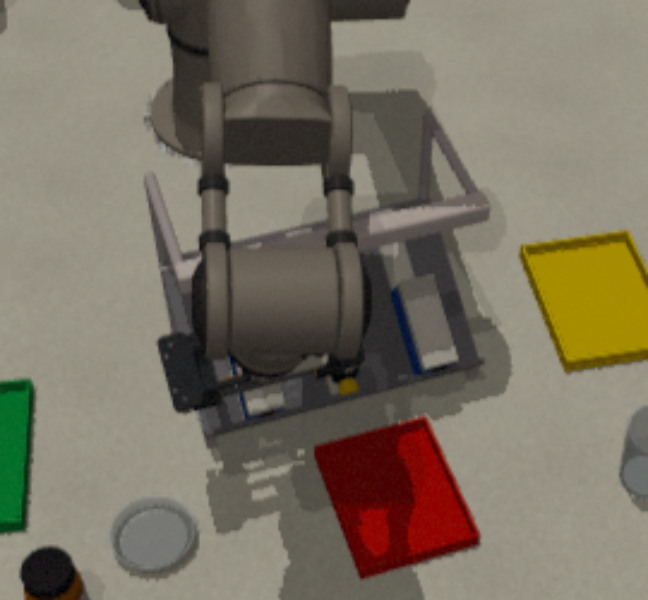

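```bash
python3 -m handwheel '[[[1.3,-0.2,-0.3,0],[2,0,0,0],[1.5,0,0,0],[0.5,0,0,0],[0,0,0,0]]]'  >/dev/null; python3 st.py; python3 -m handwheel '[[[0,0,0,0],[0,0,0,0],[0,0,0,0],[0,0,0,0],[0,0,0,0],[0,0,0,0]]]' 0 >/dev/null; python3 st.py
```

```text
t 9.5667 j [-0.205  0.835  1.231 -0.115  1.574  1.341] p [533.  -70.1  63.8] F [ 0.4 -0.5 -0.1] g 91.6
[[-0.488, 0.051, -0.871], [-0.016, -0.999, -0.049], [-0.873, -0.01, 0.488]]
t 10.0667 j [-0.204  0.836  1.235 -0.115  1.572  1.342] p [531.7 -69.4  62.6] F [ 1.  -0.3  0.4] g 56.3
[[-0.49, 0.051, -0.87], [-0.015, -0.999, -0.05], [-0.871, -0.011, 0.49]]
```

```bash
python3 -m handwheel '[[[0,0,0,0],[0,0,0,0],[0,0,0,0],[0,0,0,0]]]' 0 >/dev/null; python3 st.py;  python3 -m handwheel '[[[-0.5,0,0,0],[-1,0,0,0],[-1,0,0,0],[0,0,0,0],[0,0,0,0]]]' >/dev/null; python3 st.py
python3 - <<'E'
from plant import bot
print(bot.get_obs()['contact_force'],bot.get_obs()['moment'])
E
```

```text
t 10.4 j [-0.204  0.836  1.235 -0.115  1.572  1.342] p [531.5 -69.5  62.4] F [-0.4 -1.1  1. ] g 40.1
[[-0.491, 0.051, -0.87], [-0.016, -0.999, -0.05], [-0.871, -0.011, 0.491]]
t 10.8167 j [-0.2    0.832  1.175 -0.113  1.635  1.338] p [544.1 -68.9  84. ] F [ 0.1 -0.6 -4. ] g 39.5
[[-0.49, 0.051, -0.87], [-0.015, -0.999, -0.05], [-0.872, -0.011, 0.49]]
[ 0.05440459 -0.59862894 -3.97208895] [ 0.02251024 -0.56483123  0.0131769 ]
```

```bash
python3 -m handwheel '[[[-2,0,0,0],[-3,0,0,0],[-4,0,0,0],[-4,0,0,0],[-4,0,0,0],[-3,0,0,0],[0,0,0,0]]]' >/dev/null; python3 st.py
python3 - <<'E'
from h import *
print(bot.get_obs()['contact_force'],go([575,-395,220])/10)
E
```

```text
t 11.4 j [-0.171  0.961  0.41  -0.128  2.258  1.289] p [645.2 -66.  263.4] F [ 0.3 -0.4 -2.8] g 40.1
[[-0.479, 0.052, -0.876], [-0.017, -0.999, -0.049], [-0.877, -0.008, 0.48]]
[ 0.28908332 -0.36889917 -2.75701333] [0.774 3.253 0.57 ]
```

```bash
python3 -m handwheel '[[[0.75,3.2,0.5,0],[0.8,3.3,0.6,0],[0.8,3.3,0.6,0],[0.8,3.3,0.6,0],[0.8,3.3,0.6,0]]]' |grep -E "force|tool"; python3 -m handwheel '[[[0.75,3.2,0.5,0],[0.8,3.3,0.6,0],[0.8,3.3,0.6,0],[0.8,3.3,0.6,0],[0.8,3.3,0.6,0],[0,0,0,0]]]' >/dev/null;  python3 st.py; for i in 1 2 3 4 5; do python3 -m handwheel '[[[0,0,0,0]]]' | grep -E "force"; done
```

```text
tool_pos: [604.2, -232.8, 233.9]
contact_force: [0.3, -0.5, -3.8]
t 12.3167 j [-0.599  1.057  0.355 -0.349  2.136  0.797] p [ 565.1 -404.1  209.7] F [-0.4 -0.2 -4. ] g 40.1
[[-0.496, 0.044, -0.867], [-0.011, -0.999, -0.045], [-0.868, -0.013, 0.496]]
contact_force: [1.5, 0.7, -4.3]
contact_force: [0.1, 0.1, -3.2]
contact_force: [0.2, 0.3, -4.3]
contact_force: [-0.3, 0.1, -4.0]
contact_force: [0.3, -0.8, -4.9]
```

Run:
```python
from h import *
print(go([540,-396,60]))
```

```text
[14.95 -0.02 -4.97]
```

```bash
python3 -m handwheel '[[[2.5,0,-0.8,0],[3,0,-1,0],[3,0,-1,0],[3,0,-1,0],[2.5,0,-0.9,0],[1,0,-0.3,0],[0,0,0,0]]]'>/dev/null;  python3 st.py
python3 - <<'E'
from h import *
print(go([536,-396,40]),go([514,-396,21]))
m,p,d=cap('wrist','w2.png'); 
m,p,d=cap('scene','s2.png'); cv2.imwrite('pics/s2.png',cv2.resize(p[200:380,80:300,::-1],None,fx=2.8,fy=2.8))
E
```

```text
t 13.3167 j [-0.609  1.051  0.777 -0.302  1.736  0.92 ] p [ 538.1 -396.    56.5] F [ 0.1  0.5 -4.1] g 40.0
[[-0.495, 0.052, -0.868], [-0.013, -0.999, -0.052], [-0.869, -0.015, 0.495]]
[ 1.54  0.01 -0.63] [ 4.28 -0.07  0.34]
```

View pics/w2.png

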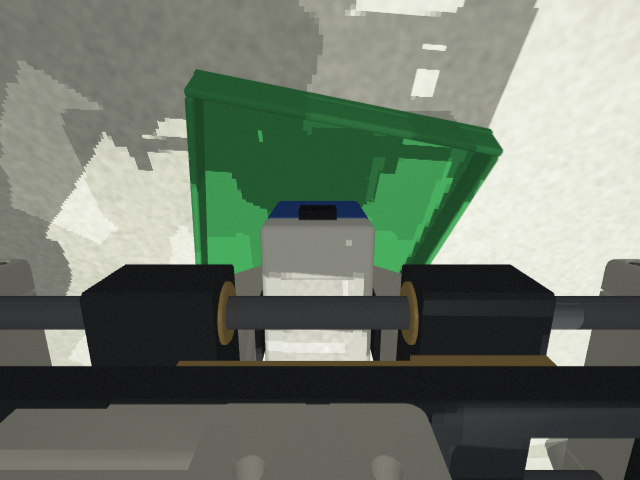

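View pics/s2.png

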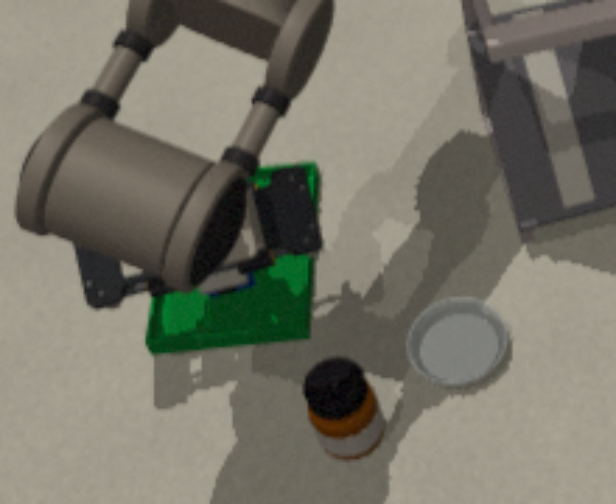

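```bash
python3 -m handwheel '[[[0.7,0,-0.4,0],[0.7,0,-0.4,0],[0.3,0,-0.15,0],[0,0,0,0]]]'>/dev/null;  python3 st.py; python3 -m handwheel '[[[0.2,0,-0.1,0],[0.15,0,-0.1,0],[0,0,0,0]]]'>/dev/null;  python3 st.py
```

```text
t 13.75 j [-0.609  1.068  0.788 -0.301  1.706  0.93 ] p [ 539.  -396.8   38.6] F [ 0.1  0.4 -3.2] g 39.6
[[-0.492, 0.051, -0.869], [-0.015, -0.999, -0.051], [-0.871, -0.012, 0.492]]
t 14.0 j [-0.609  1.07   0.789 -0.301  1.7    0.932] p [ 539.5 -397.3   36.3] F [-0.5 -0.2 -1.3] g 40.3
[[-0.49, 0.051, -0.87], [-0.016, -0.999, -0.05], [-0.871, -0.011, 0.491]]
```

```bash
python3 -m handwheel '[[[0.3,0,0.24,0],[0.3,0,0.24,0],[0.3,0,0.18,0],[0.3,0,0.18,0],[0,0,0,0]]]'>/dev/null;  python3 st.py; python3 -m handwheel '[[[0.3,0,0.12,0],[0.3,0,0.12,0],[0.2,0,0.05,0],[0,0,0,0]]]'>/dev/null;  python3 st.py
python3 - <<'E'
from h import *
m,p,d=cap('wrist','w3.png'); 
C=cloud(m,d); k=p[...,2].astype(int)
D=C-bot.get_obs()['tool_pos']
M=(abs(D[...,1])<20)&(D[...,0]>-60)&(D[...,0]<80)&(C[...,2]>30)&(C[...,2]<85)
for x in range(-40,80,10):
    q=C[M&(D[...,0]>=x)&(D[...,0]<x+10)]
    if len(q)>20: print(x,np.median(q[:,2]).round(1))
E
```

```text
t 14.4167 j [-0.62   1.049  0.849 -0.303  1.656  0.935] p [ 527.  -398.2   31.5] F [1.7 0.9 5.1] g 39.9
[[-0.488, 0.052, -0.872], [-0.018, -0.999, -0.049], [-0.873, -0.009, 0.488]]
t 14.75 j [-0.625  1.043  0.879 -0.305  1.634  0.938] p [ 520.  -398.5   26.4] F [-0.7  1.   7.6] g 40.1
[[-0.489, 0.051, -0.871], [-0.017, -0.999, -0.049], [-0.872, -0.009, 0.489]]
0 68.3
10 67.2
20 66.0
30 62.1
40 61.3
50 52.5
60 83.1
70 82.3
```

View pics/w3.png

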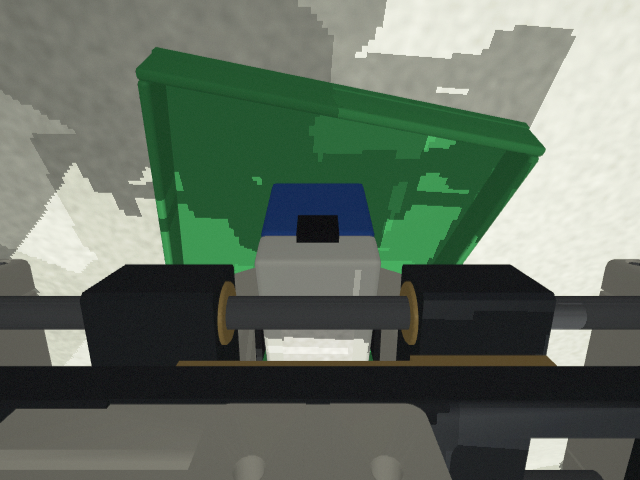

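```bash
python3 -m handwheel '[[[0.3,0,0.1,0],[0.3,0,0.08,0],[0.2,0,0.03,0],[0,0,0,0]]]'>/dev/null;  python3 st.py
cat > slope.py <<'E'
from h import *
import sys
m,p,d=cap('wrist',sys.argv[1]); 
C=cloud(m,d)
D=C-bot.get_obs()['tool_pos']
M=(abs(D[...,1])<15)&(D[...,0]>-60)&(D[...,0]<80)&(C[...,2]>30)&(C[...,2]<85)
for x in range(-10,60,5):
    q=C[M&(D[...,0]>=x)&(D[...,0]<x+5)]
    if len(q)>20: print(x,np.median(q[:,2]).round(1))
E
python3 slope.py w4.png
```

```text
t 15.1333 j [-0.63   1.039  0.905 -0.307  1.612  0.94 ] p [ 513.9 -398.7   20.4] F [-2.4  1.4  7.9] g 39.9
[[-0.49, 0.051, -0.87], [-0.017, -0.999, -0.049], [-0.872, -0.009, 0.49]]
5 62.5
10 62.4
15 62.3
20 62.2
25 62.1
45 61.0
50 51.0
55 46.5
```

```bash
python3 -m handwheel '[[[0.1,0,0,0],[0,0,0,0]]]' >/dev/null; python3 st.py; python3 -m handwheel '[[[0,0,0,0],[0,0,0,0],[0,0,0,0],[0,0,0,0]]]' 0.62 >/dev/null;  python3 st.py; python3 slope.py w5.png
```

```text
t 15.35 j [-0.63   1.039  0.906 -0.307  1.611  0.941] p [ 513.5 -398.7   19.8] F [-2.2  2.1  9.6] g 40.0
[[-0.49, 0.051, -0.87], [-0.017, -0.999, -0.049], [-0.872, -0.009, 0.49]]
t 15.6833 j [-0.63   1.043  0.907 -0.307  1.608  0.941] p [ 513.2 -398.2   16.8] F [-0.5  0.3 -0.4] g 56.6
[[-0.491, 0.051, -0.87], [-0.015, -0.999, -0.05], [-0.871, -0.011, 0.491]]
10 61.5
15 61.5
20 61.5
25 61.5
30 61.5
45 44.8
50 50.1
55 45.9
```

View pics/w5.png

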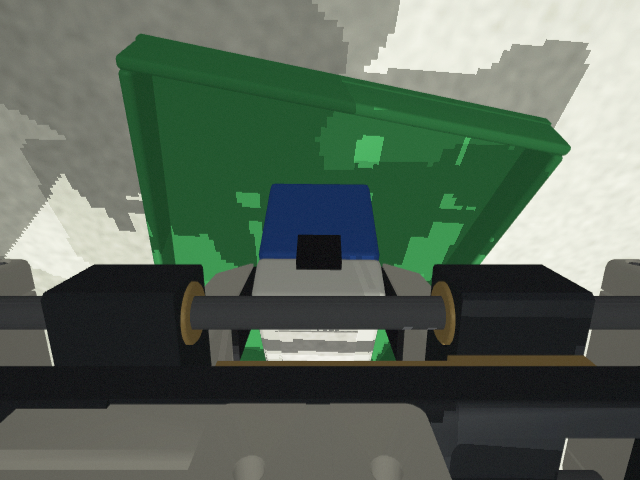

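```bash
python3 -m handwheel '[[[-2,0,0,0],[-4,0,0,0],[-4,0,0,0],[-4,0,0,0],[-4,0,0,0],[-4,0,0,0]]]' 1 >/dev/null;  python3 st.py
python3 - <<'E'
from h import *
T=B0+22*s-101.9*ys+15*n; print(T, go([610,-200,270]),go(T+210*n),T+210*n)
E
```

```text
t 16.2333 j [-0.559  1.208  0.068 -0.367  2.262  0.776] p [ 606.1 -393.1  190.6] F [ 1.  -1.6 -0.1] g 90.3
[[-0.487, 0.055, -0.872], [-0.021, -0.998, -0.051], [-0.873, -0.006, 0.487]]
[520.2913668 124.784148   61.99     ] [ -7.54 -19.31   2.56] [ -6.7  -52.23  -1.71] [625.1233668 130.716648  243.85     ]
```

```bash
python3 -m handwheel '[[[-0.3,-4,0.2,0],[-0.6,-4,0.2,0],[-0.6,-4,0.2,0],[-0.6,-4,0.2,0],[-0.6,-4,0,0],[-0.6,-4,0,0],[-0.6,-4,0,0]]]' >/dev/null;  python3 st.py
python3 - <<'E'
from h import *
T=B0+22*s-101.9*ys+15*n; print(go(T+210*n),T+210*n)
E
```

```text
t 16.8167 j [-0.252  0.863  0.708 -0.162  2.058  1.221] p [ 603.7 -123.3  228.4] F [ 1.1  0.5 -0.2] g 91.9
[[-0.488, 0.056, -0.871], [-0.022, -0.998, -0.051], [-0.872, -0.006, 0.489]]
[ -2.95 -25.26  -2.41] [625.1233668 130.716648  243.85     ]
```

```bash
python3 -m handwheel '[[[-0.4,-4,-0.3,0],[-0.4,-4,-0.4,0],[-0.4,-4,-0.4,0],[-0.4,-4,-0.4,0],[-0.4,-4,-0.4,0],[-0.4,-4,-0.4,0],[-0.3,-1.3,-0.2,0],[0,0,0,0]]]' >/dev/null;  python3 st.py
python3 - <<'E'
from h import *
T=B0+22*s-101.9*ys+15*n; print(go(T+210*n))
m,p,d=cap('wrist','w6.png')
C=cloud(m,d); D=C-B0; a=D@s; b=D@ys; c=D@n
k=(abs(a)<75)&(b>-135)&(b<-65)&(c>50)&(c<62); print(k.sum(),cv2.minAreaRect(np.stack([a[k],b[k]],1).astype(np.float32)),np.median(c[k]))
E
```

```text
t 17.4833 j [0.083 0.933 0.533 0.02  2.186 1.597] p [624.7 133.7 240.5] F [-0.9 -0.1  0.1] g 92.0
[[-0.488, 0.062, -0.871], [-0.024, -0.998, -0.057], [-0.872, -0.007, 0.489]]
[-0.31  0.3   0.14]
4371 ((9.943290710449219, -102.05327606201172), (100.29170989990234, 39.903099060058594), 0.2736619710922241) 57.29604018853007
```

View pics/w6.png

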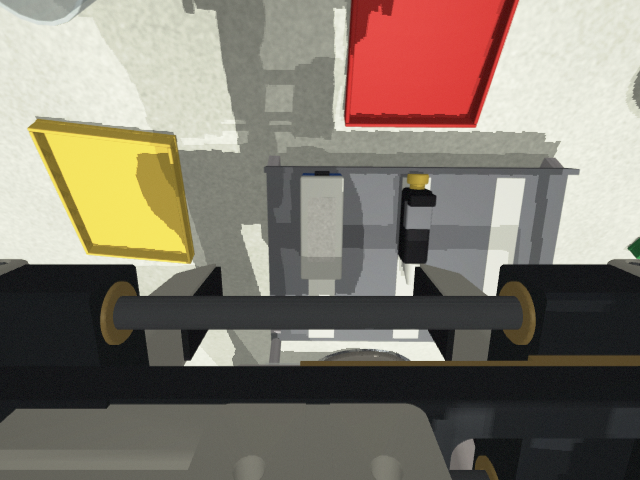

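```bash
python3 -m handwheel '[[[2,0.3,0.15,0],[4,0,0,0],[4,0,0,0],[4,0,0,0],[3.5,0,0,0],[1.6,0,0,0],[0,0,0,0]]]'  >/dev/null; python3 st.py
python3 - <<'E'
from h import *
T=B0+22*s-101.9*ys+15*n; print(go(T))
# pipette from w6
E
```

```text
t 18.1167 j [0.074 0.835 1.208 0.014 1.617 1.586] p [527.  120.1  72.2] F [-0.  -0.4 -0.4] g 91.9
[[-0.496, 0.054, -0.867], [-0.022, -0.999, -0.05], [-0.868, -0.005, 0.496]]
[ 1.21 -0.5   0.05]
```

```bash
python3 -m handwheel '[[[0.4,-0.45,0.05,0],[0.8,0,0,0],[0,0,0,0]]]'  >/dev/null; python3 st.py;  python3 -m handwheel '[[[0,0,0,0],[0,0,0,0],[0,0,0,0],[0,0,0,0],[0,0,0,0],[0,0,0,0],[0,0,0,0],[0,0,0,0]]]' 0 >/dev/null;python3 -m handwheel '[[[0,0,0,0],[0,0,0,0]]]' >/dev/null; python3 st.py
```

```text
t 18.3667 j [0.083 0.835 1.227 0.018 1.589 1.592] p [524.3 126.   64.8] F [0.3 1.5 0.2] g 92.0
[[-0.487, 0.055, -0.871], [-0.022, -0.998, -0.051], [-0.873, -0.006, 0.488]]
t 19.2 j [0.083 0.835 1.227 0.018 1.589 1.592] p [524.1 126.   64.8] F [ 0.1 -1.  -0. ] g 40.2
[[-0.488, 0.056, -0.871], [-0.022, -0.998, -0.051], [-0.872, -0.006, 0.489]]
```

```bash
python3 -m handwheel '[[[-0.5,0,0,0],[-1,0,0,0],[-2,0,0,0],[-3,0,0,0],[-4,0,0,0],[-4,0,0,0],[-4,0,0,0],[0,0,0,0]]]' | grep force; python3 st.py; for i in 1 2 3 4 5; do python3 -m handwheel '[[[0,0,0,0]]]' | grep -E "force"; done
python3 - <<'E'
from h import *
print(go([560,360,210]))
E
```

```text
contact_force: [1.0, 0.7, -1.3]
t 19.8667 j [0.078 0.899 0.611 0.019 2.123 1.598] p [619.4 130.3 234.1] F [ 1.   0.7 -1.3] g 39.8
[[-0.472, 0.055, -0.88], [-0.02, -0.998, -0.052], [-0.881, -0.006, 0.473]]
contact_force: [-0.5, -0.4, -3.0]
contact_force: [0.1, -0.1, -2.7]
contact_force: [0.2, 0.2, -3.2]
contact_force: [-0.8, 0.8, -2.5]
contact_force: [-1.2, 0.2, -2.1]
[  3.43 -23.23   2.73]
```

```bash
for i in $(seq 16); do python3 -m handwheel '[[[0,0,0,0]]]' | grep -E "force"; done | tr -d '[],' | awk '{s+=$4;q+=$4*$4;n++;printf "%s ",$4}END{print "\n",s/n,sqrt(q/n-(s/n)^2)}'
```

```text
-2.1 -2.5 -2.5 -1.8 -1.9 -2.8 -1.7 -2.0 -3.0 -2.2 -2.6 -1.5 -2.7 -2.6 -2.9 -1.9 
 -2.29375 0.449262
```

```bash
python3 -m handwheel '[[[0,-3,0,0],[0,-4,0,0],[0,-4,0,0],[0,-4,0,0],[1,-3.5,0.8,0],[1.3,-3,1.2,0],[1.5,-1.5,1.2,0],[0,0,0,0]]]' >/dev/null;  python3 st.py
python3 - <<'E'
from h import *
print(go([504,361,62]))
E
```

```text
t 22.2833 j [0.386 0.954 0.574 0.188 2.097 1.947] p [550.4 361.5 208.4] F [-0.3 -0.7 -2.5] g 40.2
[[-0.493, 0.062, -0.868], [-0.026, -0.998, -0.057], [-0.87, -0.006, 0.494]]
[15.02 -0.16 -3.2 ]
```

```bash
python3 -m handwheel '[[[2.5,0,-0.5,0],[3.5,0,-0.7,0],[3.5,0,-0.8,0],[3,-0.1,-0.7,0],[2,0,-0.4,0],[0.5,0,-0.1,0],[0,0,0,0]]]'>/dev/null;  python3 st.py
python3 - <<'E'
from h import *
print(go([501,361,40]))
m,p,d=cap('wrist','w7.png')
E
```

```text
t 22.8667 j [0.399 0.958 0.966 0.172 1.703 1.894] p [509.1 356.2  62.5] F [ 0.5 -0.4 -2. ] g 40.0
[[-0.491, 0.056, -0.87], [-0.023, -0.998, -0.051], [-0.871, -0.005, 0.491]]
[ 2.35 -0.51 -0.43]
```

View pics/w7.png

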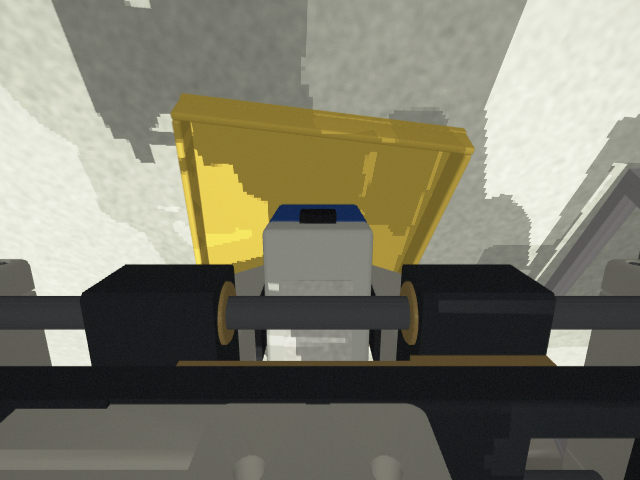

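```bash
python3 -m handwheel '[[[0.8,-0.25,-0.15,0],[0.9,-0.2,-0.2,0],[0.5,0,-0.1,0],[0,0,0,0]]]'>/dev/null;  python3 st.py; python3 -m handwheel '[[[0.15,0,-0.1,0],[0.15,0,-0.1,0],[0,0,0,0]]]'>/dev/null;  python3 st.py
```

```text
t 23.25 j [0.409 0.971 0.998 0.175 1.655 1.894] p [501.8 360.9  41.1] F [-0.7  0.2 -2.5] g 39.8
[[-0.49, 0.056, -0.87], [-0.023, -0.998, -0.051], [-0.872, -0.005, 0.49]]
t 23.5 j [0.408 0.975 0.997 0.175 1.651 1.893] p [503.2 361.1  38.7] F [ 0.6  0.6 -1.9] g 40.0
[[-0.488, 0.056, -0.871], [-0.022, -0.998, -0.052], [-0.873, -0.006, 0.488]]
```

```bash
python3 -m handwheel '[[[0.28,0,0.24,0],[0.28,0,0.24,0],[0.3,0,0.2,0],[0.3,0,0.2,0],[0,0,0,0]]]'>/dev/null;  python3 st.py; python3 -m handwheel '[[[0.3,0,0.14,0],[0.3,0,0.14,0],[0.25,0,0.09,0],[0,0,0,0]]]'>/dev/null;  python3 st.py; python3 slope.py w8.png
```

```text
t 23.9167 j [0.414 0.955 1.05  0.177 1.612 1.892] p [490.7 360.6  35. ] F [ 2.6 -0.7  6.9] g 40.0
[[-0.484, 0.056, -0.873], [-0.021, -0.998, -0.052], [-0.875, -0.007, 0.485]]
t 24.25 j [0.418 0.95  1.08  0.179 1.589 1.891] p [482.7 360.2  29.6] F [-0.2 -1.3  9.3] g 40.1
[[-0.486, 0.056, -0.872], [-0.021, -0.998, -0.052], [-0.874, -0.007, 0.486]]
0 69.2
5 68.5
10 67.5
15 66.6
35 62.2
40 61.2
45 53.2
50 49.0
```

```bash
python3 -m handwheel '[[[0.3,0,0.09,0],[0.3,0,0.08,0],[0.2,0,0.04,0],[0,0,0,0]]]'>/dev/null;  python3 st.py; python3 slope.py w9.png
```

```text
t 24.6333 j [0.421 0.948 1.104 0.181 1.569 1.89 ] p [476.6 359.9  23.7] F [-0.8 -0.9  9.5] g 39.6
[[-0.487, 0.056, -0.872], [-0.021, -0.998, -0.052], [-0.873, -0.007, 0.487]]
0 63.2
5 63.1
10 62.9
15 62.7
20 62.5
40 61.1
45 52.1
50 45.9
```

Almost flat (about 2–3°); press a bit more, then release.

```bash
python3 -m handwheel '[[[0.2,0,0,0],[0,0,0,0]]]' >/dev/null; python3 st.py; python3 -m handwheel '[[[0,0,0,0],[0,0,0,0],[0,0,0,0],[0,0,0,0]]]' 0.62 >/dev/null;  python3 st.py; python3 slope.py w10.png;  python3 -m handwheel '[[[-2,0,0,0],[-3.5,0,0,0],[-4,0,0,0],[-4,0,0,0],[-4,0,0,0]]]' 1 >/dev/null;  python3 st.py
```

```text
t 24.85 j [0.422 0.948 1.108 0.181 1.565 1.889] p [475.4 359.9  22.2] F [-2.2 -0.7 11.3] g 39.7
[[-0.488, 0.056, -0.871], [-0.021, -0.998, -0.052], [-0.873, -0.007, 0.488]]
t 25.1833 j [0.422 0.952 1.108 0.181 1.562 1.889] p [475.4 359.5  19.3] F [ 0.3 -0.1 -0.8] g 56.1
[[-0.489, 0.056, -0.871], [-0.022, -0.998, -0.051], [-0.872, -0.006, 0.489]]
5 61.5
10 61.5
15 61.6
20 61.5
25 61.5
45 50.7
50 45.7
t 25.65 j [0.382 0.992 0.584 0.183 2.045 1.939] p [561.2 363.3 173.9] F [1.7 0.6 0.5] g 85.8
[[-0.488, 0.056, -0.871], [-0.022, -0.998, -0.052], [-0.872, -0.006, 0.489]]
```

Run:
```python
from h import *
m,p,d=cap('wrist','w11.png')
z=p[150:300,:]
print(go([600,20,230]))
```

```text
[-5.25 34.44  1.18]
```

View pics/w11.png

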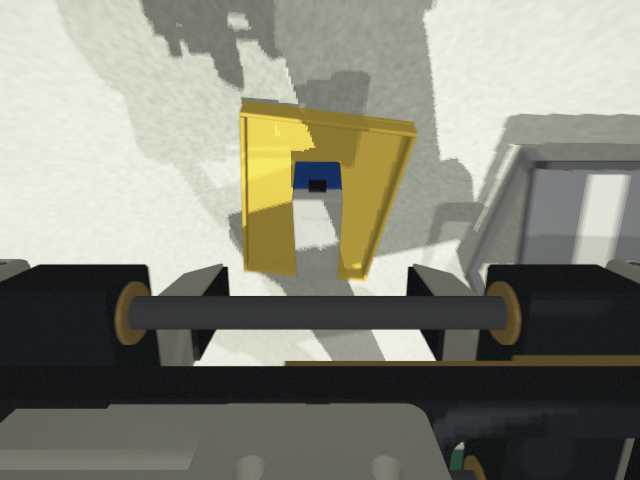

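```bash
python3 -m handwheel '[[[-2.5,3,-0.6,0],[-2.5,3,-0.5,0],[-2.5,3,-0.4,0],[-0.5,4,0,0],[-0.1,4,0,0],[0,4,0,0],[0,4,0,0],[0,4,0,0]]]' >/dev/null; python3 st.py; python3 -m handwheel '[[[0,3.5,0,0],[0,1.2,0,0],[0,0,0,0]]]' >/dev/null; python3 st.py
python3 - <<'E'
from h import *
m,p,d=cap('wrist','w12.png')
C=cloud(m,d); np.save('wc2.npy',C); D=C-B0; a=D@s; b=D@ys; c=D@n
g=p.astype(int).sum(-1)
M=(abs(a)<80)&(abs(b)<45)
for lo in range(-70,75,8):
    k=M&(a>=lo)&(a<lo+8)&(c>12)&(c<50)
    if k.sum()>10: print(lo,k.sum(),np.percentile(b[k],[2,50,98]).round(1),np.percentile(c[k],[50,95]).round(1))
E
```

```text
t 26.3667 j [ 0.007  0.922  0.574 -0.023  2.156  1.512] p [629.4  74.6 233.4] F [ 0.1 -0.3  0.7] g 91.6
[[-0.489, 0.056, -0.871], [-0.022, -0.998, -0.052], [-0.872, -0.006, 0.489]]
t 26.6167 j [-0.056  0.92   0.578 -0.057  2.151  1.444] p [632.4  25.9 233. ] F [ 0.8  0.9 -0.9] g 91.6
[[-0.489, 0.051, -0.871], [-0.02, -0.999, -0.047], [-0.872, -0.005, 0.489]]
-62 40 [-8.8 -3.9  0.9] [19.9 21.3]
-54 71 [-9.8 -3.3  2.1] [21.5 23.1]
-46 97 [-11.8  -4.2   4.2] [22.9 25. ]
-38 88 [-13.7  -4.    5.5] [27.  30.7]
-30 176 [-16.4  -4.    8.3] [30.9 32.3]
-22 190 [-16.3  -3.9   8.3] [30.9 32.1]
-14 183 [-16.1  -3.9   8.3] [31.  32.2]
-6 196 [-16.   -3.8   8.3] [30.9 32.1]
2 189 [-16.8  -3.8   8.3] [31.3 32.6]
10 202 [-16.7  -4.7   8.2] [31.7 32.8]
18 206 [-16.6  -3.7   8.2] [31.6 32.9]
26 168 [-16.6  -4.4   8.1] [39.5 42. ]
34 246 [-16.7  -4.3   8.1] [41.  42.3]
42 205 [-15.   -3.7   7.3] [27.1 37. ]
50 167 [-14.9  -3.6   6.3] [25.3 27.4]
58 600 [-42.9  -1.7  42.6] [17.4 24.8]
66 79 [-40.7   3.3  42.8] [15.  17.3]
```

View pics/w12.png

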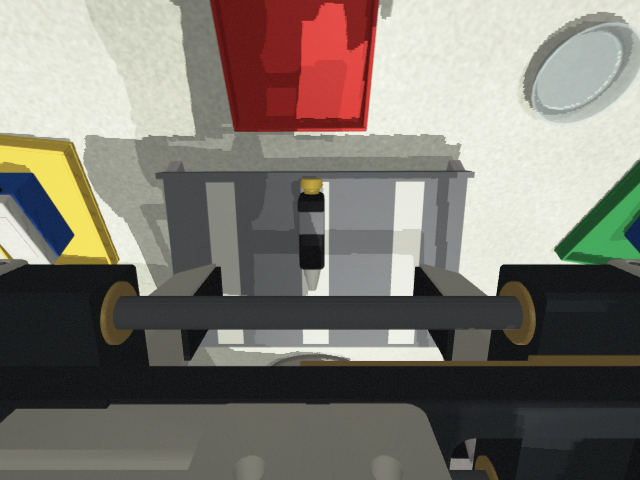

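Run:
```python
import numpy as np
from scipy.optimize import least_squares
d=[ # q3, pos, toolx
(1.524,(206.8,-482.6,226.7),(0,0,-1)),(1.174,(10.6,-492.5,426.6),(0,0,-1)),(.911,(-310,-490.3,424.6),(0,0,-1)),
(.273,(-510.5,-489.6,417.5),(.004,.004,-1)),(.037,(-600.1,-493.4,375.7),(-.091,.002,-.996)),(.037,(-693,-474.7,477.5),(-.492,-.016,-.87)),
(1.038,(-401.4,-476.5,476.1),(-.492,-.017,-.87)),(1.2,(-82.9,-477.1,471.2),(-.491,-.018,-.871)),(.785,(235.9,-477.6,466),(-.49,-.018,-.871)),
(.481,(634.1,-72.9,260.3),(-.489,-.016,-.872)),(1.235,(531.5,-69.5,62.4),(-.491,-.016,-.871)),(.068,(606.1,-393.1,190.6),(-.487,-.021,-.873)),
(.906,(513.5,-398.7,19.8),(-.49,-.017,-.872)),(1.227,(524.1,126,64.8),(-.488,-.022,-.872)),(1.108,(475.4,359.9,22.2),(-.488,-.021,-.873)),(.578,(632.4,25.9,233),(-.489,-.02,-.872))]
q=np.array([x[0] for x in d]);P=np.array([x[1] for x in d]);T=np.array([x[2] for x in d],float)
def f(p):
    Lt,h,A,B,de=p; W=P-Lt*T-np.array([0,0,h]); return np.linalg.norm(W,axis=1)-np.sqrt(A+B*np.cos(q+de))
r=least_squares(f,[200,250,3e5,2.8e5,0],x_scale=[100,100,1e5,1e5,.1]); Lt,h,A,B,de=r.x
print(r.x,abs(r.fun).max())
Rm=np.sqrt(A+B*np.cos(.04+de)); print('Rmax',Rm)
for tilt in (0,10,15,20,25,30):
    t=np.radians(tilt); 
    for z in(25,40,60,100,200): 
        hd=np.sqrt(Rm**2-(z+Lt*np.cos(t)-h)**2); print(tilt,z,'max tcp r',round(hd-Lt*np.sin(t)),end=' | ')
    print()
```

```text
[3.17648816e+02 2.23091975e+02 4.08701897e+05 3.86426896e+05
 1.23433854e-01] 0.8701590863914817
Rmax 888.8078635544862
0 25 max tcp r 881 | 0 40 max tcp r 879 | 0 60 max tcp r 875 | 0 100 max tcp r 867 | 0 200 max tcp r 839 | 
10 25 max tcp r 826 | 10 40 max tcp r 824 | 10 60 max tcp r 821 | 10 100 max tcp r 813 | 10 200 max tcp r 785 | 
15 25 max tcp r 800 | 15 40 max tcp r 798 | 15 60 max tcp r 795 | 15 100 max tcp r 787 | 15 200 max tcp r 760 | 
20 25 max tcp r 774 | 20 40 max tcp r 773 | 20 60 max tcp r 770 | 20 100 max tcp r 763 | 20 200 max tcp r 736 | 
25 25 max tcp r 750 | 25 40 max tcp r 748 | 25 60 max tcp r 746 | 25 100 max tcp r 739 | 25 200 max tcp r 714 | 
30 25 max tcp r 727 | 30 40 max tcp r 725 | 30 60 max tcp r 723 | 30 100 max tcp r 717 | 30 200 max tcp r 694 |
```

Run:
```python
from h import *
T=B0+13*s-4.2*ys+9*n; print(T,go(T+50*n),go(T))
```

```text
[515.0346872  26.630607   61.294    ] [15.71 -0.37  1.76] [20.71 -0.33  1.82]
```

```bash
python3 -m handwheel '[[[2,-0.35,0.6,0],[3.5,0,0.6,0],[4,0,0.5,0],[4,0,0,0],[2.5,0,0,0],[0,0,0,0]]]' 0.6 >/dev/null; python3 st.py
python3 - <<'E'
from h import *
T=B0+13*s-4.2*ys+9*n; print(go(T))
E
```

```text
t 27.1667 j [-0.055  0.802  1.199 -0.05   1.66   1.464] p [534.5  31.2  98.5] F [ 0.1 -0.6  0.4] g 57.9
[[-0.497, 0.058, -0.866], [-0.022, -0.998, -0.054], [-0.867, -0.008, 0.498]]
[ 4.2   0.37 -0.14]
```

```bash
python3 -m handwheel '[[[1.2,0.35,-0.1,0],[1.5,0,0,0],[1.2,0,0,0],[0.3,0,0,0],[0,0,0,0]]]' >/dev/null; python3 st.py
python3 - <<'E'
from h import *
T=B0+13*s-4.2*ys+9*n; print(go(T))
m,p,d=cap('wrist','w13.png')
E
```

```text
t 27.5833 j [-0.065  0.808  1.284 -0.054  1.557  1.462] p [520.5  25.4  65.5] F [ 0.5  0.7 -0.1] g 54.9
[[-0.488, 0.057, -0.871], [-0.022, -0.998, -0.053], [-0.873, -0.006, 0.488]]
[ 0.64 -0.15  0.26]
```

View pics/w13.png

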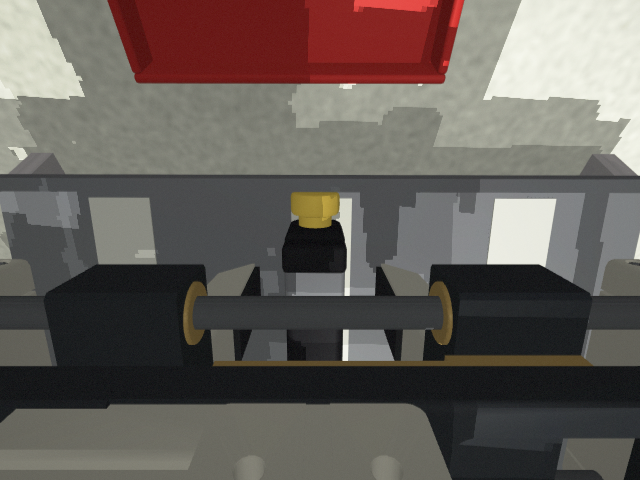

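```bash
python3 -m handwheel '[[[0.5,-0.1,0.2,0],[0,0,0,0]]]' >/dev/null; python3 st.py; python3 -m handwheel '[[[0,0,0,0],[0,0,0,0],[0,0,0,0],[0,0,0,0],[0,0,0,0],[0,0,0,0],[0,0,0,0]]]' 0 >/dev/null; python3 st.py;  python3 -m handwheel '[[[-0.5,0,0,0],[-1,0,0,0],[-2,0,0,0],[0,0,0,0]]]' >/dev/null; python3 st.py
```

```text
t 27.8 j [-0.065  0.805  1.303 -0.054  1.541  1.463] p [515.7  25.5  62. ] F [-0.1  0.7 -0.2] g 55.1
[[-0.488, 0.056, -0.871], [-0.022, -0.998, -0.052], [-0.873, -0.006, 0.488]]
t 28.3833 j [-0.066  0.805  1.303 -0.054  1.541  1.463] p [515.6  25.1  61.8] F [0.4 0.2 2. ] g 25.6
[[-0.488, 0.056, -0.871], [-0.022, -0.998, -0.052], [-0.873, -0.006, 0.488]]
t 28.7167 j [-0.063  0.796  1.215 -0.053  1.632  1.461] p [535.3  25.6  94.6] F [ 0.7 -0.7 -1.7] g 25.7
[[-0.483, 0.056, -0.874], [-0.022, -0.998, -0.051], [-0.875, -0.005, 0.483]]
```

```bash
python3 -m handwheel '[[[-2.5,0,0,0],[-4,0,0,0],[-4,0,0,0],[-2.5,-0.3,0,0],[0,0,0,0]]]' >/dev/null; python3 st.py
python3 - <<'E'
from h import *
print(go([685,45,110]),go([702,46,62]))
E
```

```text
t 29.1333 j [-0.05   0.831  0.819 -0.051  1.991  1.455] p [598.8  31.9 208.9] F [ 1.1 -0.  -0.5] g 25.9
[[-0.48, 0.056, -0.876], [-0.022, -0.998, -0.052], [-0.877, -0.005, 0.48]]
[  4.51  -0.77 -12.37] [  7.9   -0.75 -16.17]
```

```bash
python3 -m handwheel '[[[0.9,-0.15,-2.5,0],[1.2,-0.2,-3.3,0],[1.2,-0.2,-3.3,0],[1.2,-0.2,-3.2,0],[0,0,0,0]]]' >/dev/null; python3 st.py
python3 - <<'E'
from h import *
print(go([702,46,62]))
m,p,d=cap('wrist','w14.png')
E
```

```text
t 29.55 j [-0.029  1.143  0.484 -0.041  2.043  1.475] p [678.3  44.9  91.1] F [-0.8  0.3 -6.2] g 25.7
[[-0.504, 0.056, -0.862], [-0.021, -0.998, -0.052], [-0.863, -0.008, 0.505]]
[ 1.31  0.05 -3.51]
```

View pics/w14.png

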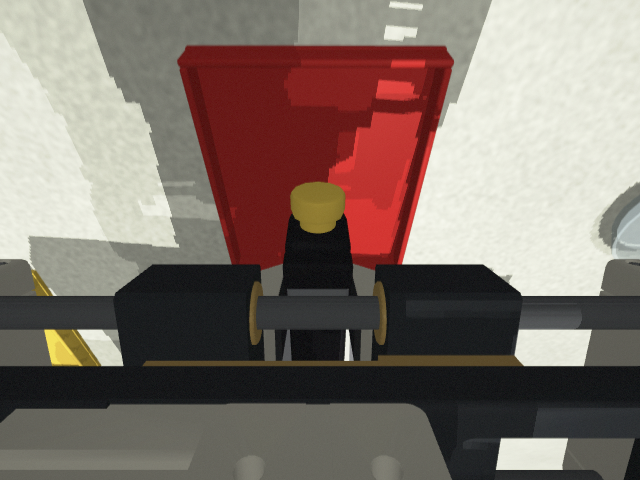

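```bash
python3 -m handwheel '[[[0.5,0,-1.2,0],[0.6,0,-1.4,0],[0.2,0,-0.6,0],[0,0,0,0]]]' >/dev/null; python3 st.py
python3 - <<'E'
from h import *
m,p,d=cap('wrist','w15.png'); C=cloud(m,d)
P=p.astype(int); k=(P[...,0]>70)&(P[...,1]<40)&(P[...,2]<40)&(C[...,2]<40)&(C[...,0]>560)&(C[...,0]<820)
q=C[k]; print(np.percentile(q[:,0],[.5,99.5]),np.percentile(q[:,1],[.5,99.5])); f=q[(q[:,2]<10)]; print(np.percentile(f[:,2],[10,50,90]),np.percentile(f[:,0],[1,99]))
print(go([698,46,38]))
E
```

```text
t 29.9333 j [-0.028  1.219  0.337 -0.041  2.095  1.475] p [701.7  45.7  79. ] F [-0.3 -0.1 -1. ] g 25.8
[[-0.489, 0.056, -0.871], [-0.022, -0.998, -0.051], [-0.872, -0.006, 0.489]]
[629.55907163 760.49611209] [-15.54044568 114.05035826]
[4.31065483 5.10272253 6.17256598] [630.79331306 759.89893614]
[ 3.84 -0.03 -1.73]
```

```bash
python3 -m handwheel '[[[1.2,0,-0.5,0],[1.4,0,-0.6,0],[1,0,-0.5,0],[0.2,0,-0.1,0],[0,0,0,0]]]' >/dev/null; python3 st.py; python3 -m handwheel '[[[0.2,0,-0.1,0],[0.15,0,-0.1,0],[0,0,0,0]]]'>/dev/null;  python3 st.py
```

```text
t 30.4 j [-0.028  1.23   0.422 -0.039  2.001  1.479] p [697.8  45.8  38.2] F [ 1.3  0.3 -1.1] g 25.9
[[-0.489, 0.056, -0.87], [-0.022, -0.998, -0.051], [-0.872, -0.006, 0.49]]
t 30.65 j [-0.028  1.233  0.422 -0.039  1.994  1.479] p [698.7  45.9  34.3] F [-0.6  0.4 -0.7] g 25.9
[[-0.487, 0.056, -0.871], [-0.022, -0.998, -0.051], [-0.873, -0.006, 0.488]]
```

```bash
python3 -m handwheel '[[[0.2,0,-0.1,0],[0.27,0,0.13,0],[0.27,0,0.13,0],[0.3,0,0.12,0],[0.3,0,0.12,0],[0,0,0,0]]]'>/dev/null;  python3 st.py; python3 -m handwheel '[[[0.3,0,0.07,0],[0.3,0,0.07,0],[0.15,0,0.03,0],[0,0,0,0]]]'>/dev/null;  python3 st.py
python3 - <<'E'
from h import *
m,p,d=cap('wrist','w16.png'); C=cloud(m,d); D=C-bot.get_obs()['tool_pos']
for x in range(-10,80,5):
    q=C[(abs(D[...,1])<6)&(D[...,0]>=x)&(D[...,0]<x+5)&(C[...,2]<70)]
    if len(q)>10: print(x,np.median(q[:,2]).round(1),len(q))
E
```

```text
t 31.15 j [-0.028  1.207  0.513 -0.038  1.933  1.481] p [687.7  45.4  23.8] F [ 1.1  0.2 -0.3] g 25.7
[[-0.489, 0.056, -0.87], [-0.022, -0.998, -0.051], [-0.872, -0.006, 0.49]]
t 31.4833 j [-0.029  1.194  0.55  -0.038  1.903  1.481] p [684.3  45.2  20. ] F [2.8 0.4 4.3] g 25.8
[[-0.485, 0.056, -0.873], [-0.022, -0.998, -0.052], [-0.874, -0.006, 0.485]]
-10 41.6 153
15 38.5 27
25 46.1 177
30 45.7 327
35 35.5 1525
40 26.7 128
45 28.0 440
50 18.7 1294
55 5.2 276
65 20.8 47
70 13.1 1352
75 1.1 421
```

View pics/w16.png

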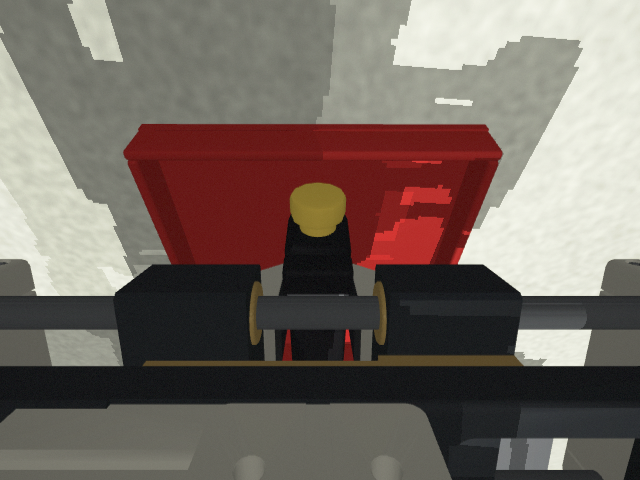

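```bash
python3 -m handwheel '[[[-0.5,0,0.25,0],[-0.3,0,-0.5,0],[-0.3,0,-0.5,0],[0,0,0,0],[0.2,0,-0.1,0]]]'>/dev/null;  python3 st.py; python3 -m handwheel '[[[0,0,0,0]]]'>/dev/null;  python3 st.py
python3 - <<'E'
from h import *
m,p,d=cap('scene','s3.png'); cv2.imwrite('pics/s3.png',cv2.resize(p[180:360,270:420,::-1],None,fx=3.2,fy=3.2))
E
```

```text
t 31.95 j [-0.028  1.232  0.46  -0.038  1.959  1.48 ] p [695.   45.8  21.8] F [ 0.7  0.1 -0.3] g 26.1
[[-0.488, 0.056, -0.871], [-0.022, -0.998, -0.051], [-0.872, -0.006, 0.489]]
t 32.0333 j [-0.028  1.232  0.462 -0.038  1.959  1.48 ] p [694.4  45.8  21.1] F [ 0.   0.9 -1.7] g 25.8
[[-0.49, 0.056, -0.87], [-0.022, -0.998, -0.052], [-0.872, -0.006, 0.49]]
```

View pics/s3.png

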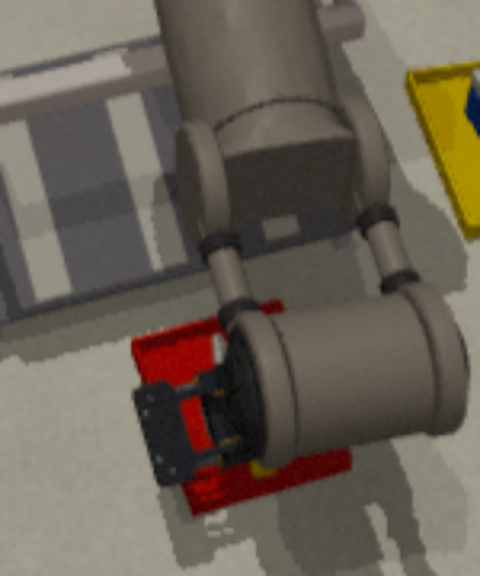

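```bash
python3 -m handwheel '[[[0.15,0,-0.08,0],[0.22,0,0.16,0],[0.22,0,0.16,0],[0.21,0,0.11,0],[0.21,0,0.11,0],[0,0,0,0]]]'>/dev/null;  python3 st.py
python3 - <<'E'
from h import *
m,p,d=cap('wrist','w17.png'); cv2.imwrite('pics/w17.png',p[150:300,200:440,::-1])
E
```

```text
t 32.5833 j [-0.029  1.204  0.532 -0.038  1.91   1.482] p [687.1  45.3  17.5] F [ 2.2 -0.9  4.8] g 25.8
[[-0.484, 0.056, -0.873], [-0.022, -0.998, -0.051], [-0.875, -0.006, 0.485]]
```

View pics/w17.png

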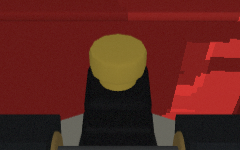

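```bash
python3 -m handwheel '[[[0.25,0,0.1,0],[0.25,0,0.1,0],[0.2,0,0.05,0],[0,0,0,0]]]'>/dev/null;  python3 st.py
python3 - <<'E'
from h import *
m,p,d=cap('wrist','w18.png'); cv2.imwrite('pics/w18.png',p[150:300,200:440,::-1]); C=cloud(m,d)
P=p.astype(int); k=(P[...,0]>90)&(P[...,1]>.6*P[...,0])&(P[...,2]<.5*P[...,0]); k[:150]=0;k[300:]=0;k[:,:250]=0;k[:,390:]=0
q=C[k]; print('knob',len(q),np.percentile(q[:,0],[5,95]).round(),np.percentile(q[:,2],[5,50,95]).round())
E
```

```text
t 32.9667 j [-0.029  1.189  0.571 -0.038  1.881  1.482] p [683.2  45.   15.2] F [ 8.   0.2 12. ] g 25.6
[[-0.48, 0.056, -0.876], [-0.022, -0.998, -0.051], [-0.877, -0.005, 0.48]]
knob 2820 [725. 738.] [14. 26. 31.]
```

View pics/w18.png

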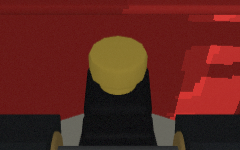

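```bash
python3 -m handwheel '[[[0.2,0,0.15,0],[0.2,0,0.15,0],[0.2,0,0.1,0],[0,0,0,0]]]'>/dev/null;  python3 st.py
cat > k.py <<'E'
from h import *
import sys
m,p,d=cap('wrist',sys.argv[1]); cv2.imwrite('pics/'+sys.argv[1],p[150:300,200:440,::-1]); C=cloud(m,d)
P=p.astype(int); k=(P[...,0]>90)&(P[...,1]>.6*P[...,0])&(P[...,2]<.5*P[...,0]); k[:150]=0;k[300:]=0;k[:,:250]=0;k[:,390:]=0
q=C[k]; print('knob',len(q),np.percentile(q[:,0],[5,95]).round(),np.percentile(q[:,2],[5,50,95]).round())
E
python3 k.py w19.png
```

```text
t 33.35 j [-0.03   1.171  0.611 -0.038  1.853  1.483] p [679.   44.6  15. ] F [13.2  1.7 25.3] g 25.6
[[-0.474, 0.056, -0.879], [-0.022, -0.998, -0.051], [-0.88, -0.005, 0.474]]
knob 2823 [721. 734.] [14. 26. 31.]
```

View pics/w19.png

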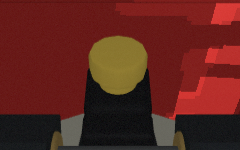

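```bash
python3 -m handwheel '[[[-0.5,0,0.1,0],[-0.3,0,0,0],[0,0,0,0]]]'>/dev/null;  python3 st.py
python3 - <<'E'
from h import *
m,p,d=cap('wrist','w20.png'); C=cloud(m,d); t=bot.get_obs()['tool_pos']; M=R.from_euler('xyz',bot.get_obs()['tcp_rot']).as_matrix()
L=(C-t)@M  # tool frame
for v in range(175,262,4):
    print(v,p[v,318],C[v,318].round(1),L[v,318].round(1))
E
```

```text
t 33.65 j [-0.029  1.181  0.594 -0.038  1.876  1.482] p [677.2  44.9  15.3] F [1.7 0.3 8.6] g 26.2
[[-0.488, 0.056, -0.871], [-0.022, -0.998, -0.051], [-0.873, -0.006, 0.488]]
175 [106  30  27] [732.3  48.    4.5] [-17.6  -0.  -53.5]
179 [105  28  24] [731.2  48.    5.6] [-18.1  -0.  -52. ]
183 [104  25  20] [729.3  47.8   5.6] [-17.1  -0.  -50.3]
187 [137 117  48] [731.8  48.   11.7] [-23.7  -0.  -49.5]
191 [137 118  47] [731.8  47.9  14.1] [-25.7  -0.  -48.3]
195 [138 118  49] [731.2  47.9  15.8] [-27.  -0. -47.]
199 [137 117  46] [731.   47.9  18. ] [-28.8  -0.  -45.7]
203 [138 119  48] [731.6  47.9  21.1] [-31.8  -0.1 -44.8]
207 [140 119  49] [730.8  47.9  22.3] [-32.4  -0.1 -43.4]
211 [139 119  47] [731.7  47.9  25.6] [-35.8  -0.1 -42.6]
215 [140 121  49] [731.5  47.9  27.5] [-37.3  -0.1 -41.5]
219 [142 121  48] [732.5  47.9  30.7] [-40.6  -0.1 -40.8]
223 [145 125  51] [730.6  47.8  30.7] [-39.6  -0.1 -39.2]
227 [140 120  46] [728.8  47.7  30.8] [-38.9  -0.1 -37.5]
231 [139 119  47] [726.6  47.6  30.5] [-37.6  -0.1 -35.8]
235 [138 118  48] [724.7  47.5  30.5] [-36.6  -0.1 -34. ]
239 [133 114  45] [722.7  47.4  30.6] [-35.7  -0.1 -32.3]
243 [139 118  48] [717.1  47.1  27.2] [-30.   -0.  -29.1]
247 [19 18 21] [715.9  47.   28. ] [-30.1  -0.  -27.6]
251 [15 12 14] [717.   47.   31.2] [-33.4  -0.1 -27. ]
255 [22 23 24] [716.2  47.   32.4] [-34.1  -0.1 -25.7]
259 [20 21 24] [715.2  46.9  33.5] [-34.5  -0.1 -24.3]
```

```bash
python3 -m handwheel '[[[-0.2,0,0.1,0],[0,0,0,0]]]'>/dev/null;  python3 st.py; python3 -m handwheel '[[[0,0,0,0],[0,0,0,0],[0,0,0,0],[0,0,0,0]]]' 0.5 >/dev/null; python3 st.py; python3 k.py w21.png
```

```text
t 33.8667 j [-0.029  1.18   0.593 -0.038  1.879  1.482] p [676.8  44.9  16.5] F [-0.1  0.5 -1.3] g 25.0
[[-0.489, 0.056, -0.87], [-0.022, -0.998, -0.052], [-0.872, -0.006, 0.49]]
t 34.2 j [-0.029  1.18   0.592 -0.038  1.879  1.482] p [677.1  44.9  16.8] F [ 0.3 -0.6  0.6] g 44.8
[[-0.489, 0.056, -0.871], [-0.022, -0.998, -0.052], [-0.872, -0.006, 0.489]]
knob 2681 [719. 731.] [14. 26. 31.]
```

View pics/w21.png

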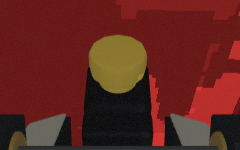

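```bash
python3 -m handwheel '[[[-1.5,0,0.8,0],[-3,0,1.6,0],[-3.4,0,1.9,0],[-3.4,0,1.9,0],[-3.4,0,1.9,0],[0,0,0,0]]]'>/dev/null;  python3 st.py
python3 - <<'E'
from h import *
m,p,d=cap('wrist','w22.png')
m,p,d=cap('top','top2.png')
E
```

```text
t 34.75 j [-0.031  1.085  0.326 -0.047  2.226  1.464] p [680.4  43.8 194.5] F [0.6 0.8 1.3] g 45.7
[[-0.475, 0.056, -0.878], [-0.022, -0.998, -0.051], [-0.879, -0.005, 0.476]]
```

View pics/w22.png

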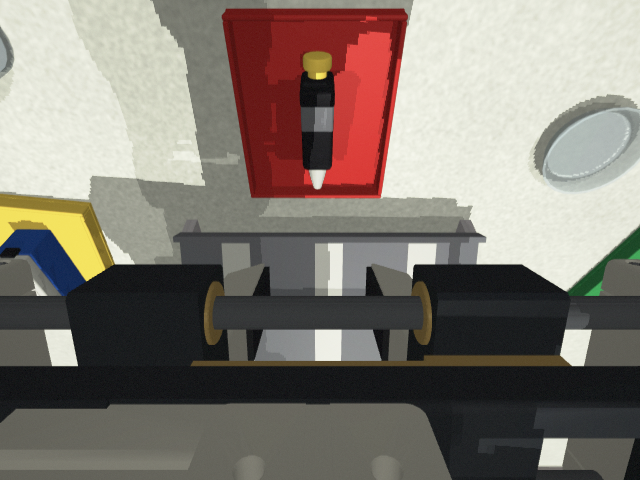

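View pics/top2.png

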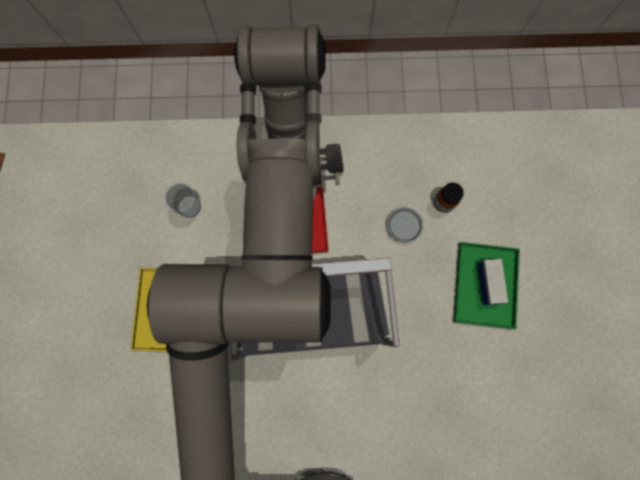

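Run:
```python
from h import *
m=bot.camera_model('wrist'); z=np.load('wrist.npz'); C=cloud(m,z['d']); p=z['p']
for v in range(45,200,6): print(v,p[v,318].tolist(),C[v,318].round(1))
```

```text
45 [130, 33, 34] [731.   47.5  -2.1]
51 [134, 93, 41] [726.5  47.3  -3.1]
57 [145, 125, 52] [728.5  47.3  17.3]
63 [175, 151, 63] [725.9  47.1  22.3]
69 [170, 144, 59] [721.5  46.9  21.5]
75 [245, 237, 107] [716.3  46.6  19. ]
81 [18, 18, 18] [713.7  46.4  23.8]
87 [20, 22, 20] [710.5  46.2  27. ]
93 [30, 30, 32] [709.6  46.1  36. ]
99 [38, 39, 40] [705.9  45.9  37.7]
105 [32, 32, 32] [701.   45.6  36.8]
111 [128, 130, 130] [692.5  45.2  28.7]
117 [125, 127, 129] [687.5  44.9  28.5]
123 [126, 126, 127] [682.1  44.6  27.7]
129 [123, 124, 126] [676.7  44.3  27.4]
135 [39, 36, 39] [672.3  44.   29.1]
141 [38, 39, 40] [666.7  43.7  28.8]
147 [35, 37, 37] [660.   43.3  26.9]
153 [33, 33, 34] [654.8  43.   28. ]
159 [34, 32, 33] [648.8  42.7  27.8]
165 [36, 36, 38] [642.8  42.3  27.9]
171 [230, 230, 221] [633.1  41.8  22.7]
177 [230, 231, 221] [625.5  41.4  21.2]
183 [230, 231, 221] [617.6  40.9  19.7]
189 [137, 86, 79] [609.   40.4  17.5]
195 [177, 49, 46] [599.   39.9  14. ]
```

```bash
python3 -c "
from plant import bot
print(bot.get_obs()['time'],bot.close_job())"
```

```text
the job is handed in; nothing more can be done
34.85 None
```

The job is handed in at 34.9 s of the 72 s allowed. All three pieces lie flat in their trays, and the jar, dish and beaker show at their starting places in the last top picture.

- **Tilting the tool:** The moves can only turn the tool about its own axis, so I got the 30° tilt by pushing the arm against its reach and base-joint limits. The elbow joint read as low as 0.0366 there against a listed limit of 0.04. I took the true stop to be 2° (0.035), but I could not confirm that. If the stop is really 0.04, that is a joint range failure.
- **First box:** It weighed about 4.0 N, or roughly 410 g, so it went to the green tray. The lid read level after I let go.
- **Second box:** It weighed about 2.4 N, or roughly 244 g (21 readings, ±10 g or so), so it went to the yellow tray. That is close to 250 g, but 210 to 290 g passes in either tray. The lid read level after I let go.
- **Pipette:** It went to the red tray. The last wrist picture and depth show its top level and its nose about 10 mm short of the near wall.
- **How they were set down:** I lowered each piece low edge first, then pressed it flat in the grip before opening the fingers. For the pipette I pressed on after it was probably already flat, up to about 25 N. The fingertips were likely on the tray floor by then. I backed off before letting go, and the pipette did not move.

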